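# Book a reagent bottle in at the trigger scanner

## Task

Book in the amber reagent bottle: stand it on the black pad of the scanner stand with its barcode sticker facing squarely into the scanner's window and let go of it. Then squeeze the scanner's orange trigger fully, keep it squeezed for about a second and let it spring back. Finally stand the bottle upright in the pale blue tray, setting it down gently without disturbing the other bottles.

Things in the scene. Friction and masses are not known exactly. Their poses are not given: they have to be found in the camera images.
- amber_bottle: loose brown glass bottle with a black cap, 54 mm in diameter, 108 mm high, 130 to 270 g; grasp it round the straight body, which reaches 90 mm up (cap and shoulder offer no hold). Origin: centre of its underside, z up. Its +x axis points out through the barcode sticker; the printed label is on the opposite side. At the start the sticker faces roughly towards the robot
- barcode (a point): middle of the barcode sticker (white paper about 22 mm wide and 50 mm high, black bars lying level one above the other) on the amber bottle's surface, 27 mm from its axis and 42 mm above its underside
- scan_stand: fixed stand: grey base plate 110 x 250 x 6 mm carrying a cordless pistol scanner clamped on its side. +y is where the scanner looks, -x where its grip points, z up; origin on the plate's underside below the head's axis. Head: light grey, dark front, from y = -72 to +49 mm, 65 mm wide along x, top 93 mm above the bench. Dark grip: level, leaning 10 degrees to -y, out to x = -138 mm, 32 mm thick, free from above
- window (a point): middle of the scanner's dark red window, 62 mm above the bench; +y points out of the window, x and z as the stand's. The scanner lies on its side so that its upright scan line crosses the sticker's level bars; it reads a code 30 to 70 mm in front of the window, facing it within 20 degrees
- scan_spot (a point): centre of the black rubber pad (68 mm in diameter, flush with the base plate's top, 6 mm above the bench), 79 mm in front of the window; the bottle stands here when its code is read
- grip_back (a point): point on the back (-y side) of the scanner's grip, straight across from the trigger along the stand's y, at mid height of the grip (62 mm above the bench; the grip spans 47 to 77 mm): one finger bears here
- trigger_face (a point): point on the front (+y side) of the orange trigger where a finger presses, 27 mm from its hinge, 62 mm above the bench; moves with it. The trigger is a lever 38 mm long (along x), 16 mm high and 7 mm thick in front of the grip. Free, it lies 50 mm from grip_back along the stand's y; squeezed fully, about 44 mm
- trigger (a joint): hinge of the trigger, upright axis at the head end of the lever, rad: 0 free, grows as it is squeezed towards the grip, 0.24 at its stop; the spring takes about 3 N at trigger_face to start and 6 N at the stop, and returns it to 0
- tray: fixed pale blue open tray, 220 x 130 mm outside, 30 mm high, walls 3 mm, inner floor 3 mm above the bench, rim flange 6 mm out. Origin: centre of its underside; x along its length. The two dropper bottles stand in its +x end, 75 mm from the middle; the amber bottle belongs in the empty -x part (about x = -45 mm)
- white_bottle: loose white bottle with a black cap, 48 mm in diameter, 92 mm high, on the bench; not to be disturbed. Origin: centre of its underside
- red_dropper: loose white dropper bottle with a red cap in the tray, 29 mm in diameter, 71 mm high; not to be disturbed. Origin: centre of its underside
- white_dropper: loose white dropper bottle with a white cap in the tray, 29 mm in diameter, 71 mm high; not to be disturbed. Origin: centre of its underside
There are look-alikes about, which are no part of the job. Leave any purple look-alike of the amber_bottle alone.

How it is judged:
On the way, in this order (a step that is already met when the one before it is completed fails the run):
1. the amber bottle stands released on the stand's plate in front of the window, barcode facing it, with the trigger free (y of barcode in the frame of window below 0.07 m and y of amber_bottle in the frame of window above 0.058 m and x of amber_bottle in the frame of window between -0.015 and 0.015 m and angle between the x axis of amber_bottle and the y axis of window, either way round below 0.4 rad and z of amber_bottle in the frame of scan_stand between 0.003 and 0.01 m and angle between amber_bottle's own z axis and vertical below 0.1 rad and contact force between the fingers and amber_bottle below 0.05 N and linear speed of amber_bottle below 0.02 m/s and value of joint trigger below 0.03 rad), for 0.2 s.
2. the trigger is squeezed fully and held while the bottle stands there (y of barcode in the frame of window below 0.07 m and y of amber_bottle in the frame of window above 0.058 m and x of amber_bottle in the frame of window between -0.015 and 0.015 m and angle between the x axis of amber_bottle and the y axis of window, either way round below 0.4 rad and z of amber_bottle in the frame of scan_stand between 0.003 and 0.01 m and angle between amber_bottle's own z axis and vertical below 0.1 rad and value of joint trigger above 0.19 rad), for 0.5 s.
3. the trigger has sprung back, the bottle still standing there (y of barcode in the frame of window below 0.07 m and y of amber_bottle in the frame of window above 0.058 m and x of amber_bottle in the frame of window between -0.015 and 0.015 m and angle between the x axis of amber_bottle and the y axis of window, either way round below 0.4 rad and z of amber_bottle in the frame of scan_stand between 0.003 and 0.01 m and angle between amber_bottle's own z axis and vertical below 0.1 rad and value of joint trigger below 0.03 rad), for 0.1 s.
At the end, for the whole second after the job is handed in: the amber bottle stands upright (within 0.1 rad) on the tray's floor, wholly between its walls, released and at rest, and the trigger is free (below 0.03 rad) (x of amber_bottle in the frame of tray between -0.083 and 0.083 m and y of amber_bottle in the frame of tray between -0.04 and 0.04 m and z of amber_bottle in the frame of tray between 0.001 and 0.007 m and angle between amber_bottle's own z axis and vertical below 0.1 rad and linear speed of amber_bottle below 0.02 m/s and contact force between the fingers and amber_bottle below 0.05 N and value of joint trigger below 0.03 rad); the robot touches nothing.
It fails at once if the amber bottle is tipped by more than 0.5 rad (angle between amber_bottle's own z axis and vertical above 0.5 rad).
It fails at once if the amber bottle is dropped (falls free faster than 0.6 m/s, about 20 mm) (linear speed of amber_bottle above 0.6 m/s and contact force between the fingers and amber_bottle below 0.01 N).
It fails at once if the white bottle is shifted by more than 20 mm or tipped (distance of white_bottle from where it was at the start of the episode above 0.02 m or angle between white_bottle's own z axis and vertical above 0.2 rad).
It fails at once if the red-capped dropper bottle is shifted by more than 20 mm or tipped (distance of red_dropper from where it was at the start of the episode above 0.02 m or angle between red_dropper's own z axis and vertical above 0.2 rad).
It fails at once if the white-capped dropper bottle is shifted by more than 20 mm or tipped (distance of white_dropper from where it was at the start of the episode above 0.02 m or angle between white_dropper's own z axis and vertical above 0.2 rad).
It also fails if it takes over 72 s, if anything falls off the work surface, if the arm or the gripper's body presses on something with over 40 N, if the wrist force passes 120 N, or if a joint passes its speed limit or range.

## Robot

A 6-joint arm with a two-finger parallel gripper is mounted at the origin on a cart in front of the work surface, level with it; the furniture and walls round the work are solid. World frame = base frame: x ahead of the robot, y to its left, z up, the work surface at z = 0. Lengths are in m, angles in rad, forces in N, time in s.
With the tool pointing down it reaches from about 0.35 to 0.975 m from the base axis. Payload 4.9 kg.
Tool frame: the origin (TCP) lies between the finger pads; the fingertips stand 17 mm ahead of it and the grasp point (between the pads) lies 2 mm behind it; z points along the fingers, y is the direction in which the jaws open and shut (so a half turn about z gives the same grasp; the last joint's range is limited). The gripper opens to 85 mm and grips with 20 to 120 N. Pads are 22 mm wide; open, the fingers measure 114 mm over their backs; the gripper's body (76 mm by 85 mm) begins 54 mm behind the grasp point. The pads swing forward as they close: fully open they stand 13 mm farther back than shut.
Start: joints at [-1.422, 0.053, 1.613, -0, 1.476, -0.119], TCP at [0.165, -0.603, 0.248] pointing down, gripper open.
Joint ranges: [-3.01, 3.01], [-1.01, 2.22], [0.06, 2.58], [-1.02, 4.17], [0.09, 2.62], [-3.14, 3.14]. Speed limits (rad/s): [2.57, 2.57, 3.14, 3.14, 3.14, 3.14].

## Interface

Orientations are given as a unit quaternion [w, x, y, z].
In Python, from plant import state, grab_frame, camera_model, job_done, find_in, silhouettes, landmark_of gives the robot as it stands.
- The arm moves only by the shell command python3 -m crank 'ROWS'. ROWS is JSON, a list of rows, each an object with "angular": the turn, a rotation vector about the tool's x, y, z each as a share of 5 degrees, from -1 to 1, a list of three; "delta_pos": the shift along the tool's x, y, z each as a share of 3 cm, from -1 to 1, a list of three; "gripper": the opening, from 0 (shut) to 1 (fully open). In form: [{"angular": [ax, ay, az], "delta_pos": [tx, ty, tz], "gripper": gripper}, ...]. A call has 1 to 12 rows; each row shifts and turns the commanded pose from where the row before left it, along the tool's axes as they then stand; what a row does not reach is not made up. A row lasts 1/8 s, in which the tool goes at most 62.5 mm and 10.7 degrees, less where a joint would pass 70% of its speed; a pose out of reach is approached as far as the arm can. A call with a number of a shift or a turn outside -1 to 1 is refused whole. A call with a gripper value outside its range is refused whole. The fingers move at their own pace and stop on an object; the grip force is fixed at half the most. Time passes only in rows, so rows that do not move let the fingers close. It gives the time, the measured TCP pose, the force and the opening at its end, in the units of the state.
- state(): the state, without advancing time (a new reading comes with each control period).
- grab_frame(name): name is "side" or "top"; returns the picture (400x640x3 uint8, red, green, blue); there is no depth.
- camera_model(name): a dict with "camera_matrix" (3x3 intrinsics, pixels), "dist_coeffs" ([k1, k2, p1, p2, k3] as OpenCV has them; the pictures are not rectified), "rvec" (rotation vector, rad) and "tvec" (3), from world to camera coordinates, as OpenCV has them. Camera axes: x right, y down, z forward; pixel columns grow to the right and rows downward; lengths in m; the calibration is good to about 2 mm. A picture is of the moment at which its call begins. camera_model takes no time and is no camera call.
- job_done(): hands the job in, once; it reports no verdict.
Trained networks look in the newest picture that a camera, given by its name, has taken for a name from the list of things; names that differ only in an ending like _2 or _b are one class to them, and where a whole thing is asked for, a point or a joint stands for the part that bears it (a point fixed in the world has none). Each returns a list of dicts, best first, with "conf" (0 to 1); they miss things now and then, are a little off and sometimes report something else, mostly with a low value. They report only what shows in the picture. A call takes as long as a camera call. They do not tell look-alikes from the thing itself.
- find_in(camera, target): "bbox" ([left, top, right, bottom] in pixels, round what is visible of it).
- silhouettes(camera, target): "mask" (400x640 bool, what is visible of it) and "bbox" ([left, top, right, bottom] in pixels, round what is visible of it).
- landmark_of(camera, target): "pixel" ([column, row] in pixels: a listed point, or the origin of a listed thing).
The state is a dict: "time": time; "joint_pos": joint angles; "joint_vel": joint speeds; "joint_efforts": joint torques, N m; "tool_pos": TCP position; "tool_rot": TCP orientation; "contact_force": force on the tool from outside, world axes, zero at the start; "ft_torque": the same for the moment, N m; "gripper_width": opening from 0.0 (shut) to 1.0 (fully open).
Only numpy, scipy, OpenCV 4.12 (cv2) and the standard library are available. Lean on these libraries where they do the work, as an engineer would, in place of code of your own. Each camera call takes 0.05 s, during which the arm holds its last target.

## Working session

There is one attempt and no reset: what is moved stays moved. The work goes in short steps, Python scripts to look and compute and a shell command to move; the robot and the scene stay as the last step left them, time stands still between calls to the robot, and variables do not carry over. Pictures are saved under pics/ and viewed, and the job is handed in when it is done.

```bash
mkdir -p pics; ls; python3 - <<'E'
from plant import *
import cv2
for n in("side","top"):
    f=grab_frame(n);cv2.imwrite(f"pics/{n}0.png",cv2.cvtColor(f,cv2.COLOR_RGB2BGR))
    m=camera_model(n);print(n,m)
print(state())
E
```

```text
pics
side {'camera_matrix': array([[376.96630986,   0.        , 319.44866149],
       [  0.        , 376.96630986, 199.77815857],
       [  0.        ,   0.        ,   1.        ]]), 'dist_coeffs': array([-0.00875383,  0.        ,  0.        ,  0.        ,  0.        ]), 'rvec': array([ 0.53514024, -2.553816  ,  1.4094266 ]), 'tvec': array([0.55576464, 0.07108848, 0.90349238])}
top {'camera_matrix': array([[463.14667132,   0.        , 319.65331548],
       [  0.        , 463.14667132, 202.22479988],
       [  0.        ,   0.        ,   1.        ]]), 'dist_coeffs': array([-0.13041979,  0.        ,  0.        ,  0.        ,  0.        ]), 'rvec': array([ 2.18206348, -2.15624568,  0.13508537]), 'tvec': array([0.21225594, 0.51267911, 1.24677046])}
{'time': 0.1, 'joint_pos': array([-1.42201095e+00,  5.33355149e-02,  1.61418009e+00, -3.49654755e-05,
        1.47599653e+00, -1.18998071e-01]), 'joint_vel': array([-1.69267571e-04, -5.42543608e-04, -2.33216269e-03,  6.70180626e-05,
        1.79225139e-03, -1.12242593e-03]), 'joint_efforts': array([ 7.80731552e-04, -3.94904459e+01, -3.71361458e+01, -9.56718804e-05,
        3.95971758e-03, -1.00397975e-05]), 'tool_pos': array([ 0.16528342, -0.60218747,  0.24714425]), 'tool_rot': array([-9.59373967e-04,  9.91049206e-01,  1.33493631e-01, -3.16942111e-05]), 'contact_force': array([ 0.43987364,  0.27131191, -0.32647178]), 'ft_torque': array([ 0.08729704,  0.02892478, -0.00619142]), 'gripper_width': 1.0013569968628628}
```

View pics/side0.png

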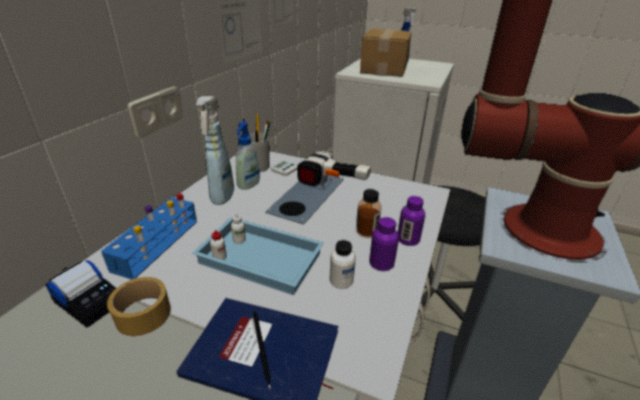

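View pics/top0.png

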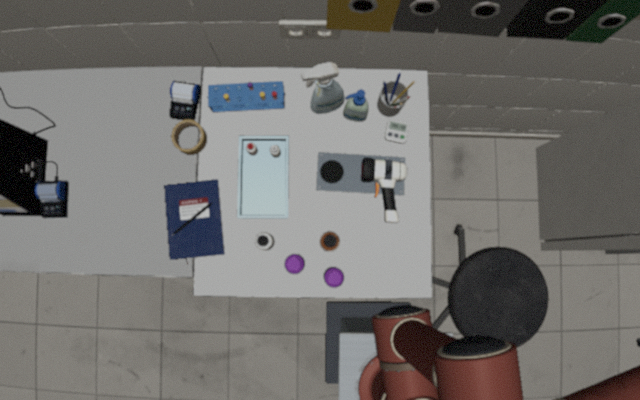

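```bash
cat > h.py <<'E'
import numpy as np, cv2
from plant import *
def cam(n):
    m=camera_model(n);R,_=cv2.Rodrigues(m['rvec']);return m['camera_matrix'],m['dist_coeffs'],R,m['tvec']
def ray(n,p):
    K,D,R,t=cam(n)
    u=cv2.undistortPoints(np.array([[p]],float),K,D)[0,0]
    d=R.T@np.array([u[0],u[1],1]);o=-R.T@t
    return o,d/np.linalg.norm(d)
def onz(n,p,z):
    o,d=ray(n,p);return o+d*(z-o[2])/d[2]
def proj(n,X):
    m=camera_model(n)
    return cv2.projectPoints(np.array(X,float).reshape(-1,1,3),m['rvec'],m['tvec'],m['camera_matrix'],m['dist_coeffs'])[0][:,0]
def tri(ps,pt):
    A=np.zeros((3,3));b=np.zeros(3)
    for n,p in(("side",ps),("top",pt)):
        o,d=ray(n,p);M=np.eye(3)-np.outer(d,d);A+=M;b+=M@o
    X=np.linalg.solve(A,b);return X
E
python3 - <<'E'
from h import *
Z={'amber_bottle':0,'white_bottle':0,'scan_stand':0,'tray':0,'red_dropper':.003,'white_dropper':.003,'window':.062,'scan_spot':.006,'grip_back':.062,'trigger_face':.062,'barcode':.042}
for t,z in Z.items():
    for c in("top","side"):
        print(t,c,[(r['conf'].__round__(2),np.round(r['pixel']).tolist(),onz(c,r['pixel'],z)[:2].round(4).tolist()) for r in landmark_of(c,t)])
print(state()['time'])
E
```

```text
amber_bottle top [(0.75, [333.0, 274.0], [0.3143, 0.1799]), (0.74, [328.0, 244.0], [0.3958, 0.1921]), (0.54, [298.0, 265.0], [0.3375, 0.2773])]
amber_bottle side [(0.94, [408.0, 241.0], [0.3056, 0.1874]), (0.9, [366.0, 231.0], [0.404, 0.1907]), (0.81, [383.0, 260.0], [0.3406, 0.2723])]
white_bottle top [(0.76, [266.0, 242.0], [0.3987, 0.3652])]
white_bottle side [(0.88, [339.0, 278.0], [0.4071, 0.3612]), (0.37, [344.0, 165.0], [0.5662, -0.1061])]
scan_stand top [(0.73, [375.0, 176.0], [0.5913, 0.0608])]
scan_stand side [(0.75, [317.0, 187.0], [0.5883, 0.0553])]
tray top [(0.96, [264.0, 179.0], [0.5768, 0.3765])]
tray side [(0.74, [262.0, 262.0], [0.5716, 0.3832])]
red_dropper top [(0.57, [255.0, 148.0], [0.6654, 0.4046])]
red_dropper side [(0.61, [220.0, 257.0], [0.6576, 0.4101]), (0.57, [263.0, 259.0], [0.572, 0.3792])]
white_dropper top [(0.69, [279.0, 152.0], [0.6557, 0.3361])]
white_dropper side [(0.87, [240.0, 238.0], [0.6549, 0.3397])]
window top [(0.64, [359.0, 169.0], [0.598, 0.113]), (0.49, [323.0, 248.0], [0.3853, 0.2075])]
window side [(0.58, [307.0, 176.0], [0.5935, 0.1078])]
scan_spot top [(0.97, [332.0, 170.0], [0.6037, 0.184])]
scan_spot side [(0.73, [293.0, 206.0], [0.6043, 0.1737])]
grip_back top [(0.83, [394.0, 194.0], [0.5324, 0.0174]), (0.45, [322.0, 250.0], [0.3787, 0.2103])]
grip_back side [(0.67, [344.0, 164.0], [0.5306, 0.0047])]
trigger_face top [(0.57, [375.0, 193.0], [0.5323, 0.0701])]
trigger_face side [(0.61, [336.0, 173.0], [0.533, 0.0607])]
barcode top [(0.82, [296.0, 257.0], [0.3587, 0.2793]), (0.7, [325.0, 271.0], [0.3222, 0.2018]), (0.66, [322.0, 250.0], [0.3797, 0.2102]), (0.24, [278.0, 151.0], [0.6489, 0.3347])]
barcode side [(0.97, [372.0, 241.0], [0.3682, 0.2742]), (0.64, [405.0, 229.0], [0.3157, 0.2042]), (0.63, [343.0, 166.0], [0.5416, -0.0204]), (0.51, [338.0, 280.0], [0.3945, 0.4095])]
1.2
```

The pictures show the brown bottle at side (369,213)/top (330,240). Two purple look-alikes are at side (384,244) and (412,220), top (294,264) and (334,277). Only the brown one fits "amber", so I'll confirm it in an enlarged crop and measure the sticker and the stand.

```bash
python3 - <<'E'
from h import *
f=cv2.cvtColor(grab_frame("side"),cv2.COLOR_RGB2BGR);g=cv2.cvtColor(grab_frame("top"),cv2.COLOR_RGB2BGR)
a=cv2.resize(f[180:280,340:440],(400,400),interpolation=cv2.INTER_CUBIC)
b=cv2.resize(f[140:220,260:360],(400,320),interpolation=cv2.INTER_CUBIC)
c=cv2.resize(g[140:240,310:410],(400,400),interpolation=cv2.INTER_CUBIC)
b=cv2.copyMakeBorder(b,0,80,0,0,cv2.BORDER_CONSTANT)
cv2.imwrite("pics/crop.png",np.hstack([a,c]));cv2.imwrite("pics/crop2.png",b)
# silhouettes fit
for c in("top","side"):
    for t in("amber_bottle","scan_stand","tray"):
        for r in silhouettes(c,t):
            m=r['mask'];q=cv2.minAreaRect(np.argwhere(m)[:,::-1].astype(np.float32))
            print(c,t,round(r['conf'],2),r['bbox'],np.round(q[0],1),np.round(q[1],1),round(q[2],1),m.sum())
    np.save(f"m_{c}.npy",0)
E
```

```text
top amber_bottle 0.86 [285.9, 256.4, 305.8, 277.2] [294.  264.5] [19. 20.] 90.0 324
top amber_bottle 0.69 [324.3, 267.2, 345.3, 288.7] [333.  276.5] [19.1 19.1] 45.0 320
top amber_bottle 0.54 [321.5, 230.2, 342.1, 251.5] [329.5 241. ] [20. 21.] 90.0 360
top scan_stand 0.88 [317.3, 150.8, 408.0, 222.0] [360.3 187.1] [89.7 66.2] 3.8 3823
top tray 0.93 [236.1, 133.8, 291.3, 223.6] [262.8 176.8] [51.4 84.3] 0.9 3992
top tray 0.56 [319.0, 155.4, 404.6, 221.2] [360.3 187.3] [89.8 66.1] 3.6 3828
side amber_bottle 0.95 [356.2, 187.8, 382.7, 238.6] [368.5 213. ] [22.3 46.7] 4.8 861
side amber_bottle 0.74 [398.0, 193.9, 427.6, 245.3] [411.6 220.8] [24.7 50.4] 11.3 1045
side amber_bottle 0.61 [368.1, 213.8, 399.9, 274.7] [384.2 244. ] [27.6 54.9] 5.7 1287
side scan_stand 0.88 [269.7, 151.5, 370.7, 224.0] [314.  183.9] [ 52.4 109.1] 54.2 3245
side tray 0.69 [196.4, 220.4, 321.1, 294.0] [256.5 251.2] [118.6  59.5] 18.4 5207
```

View pics/crop.png

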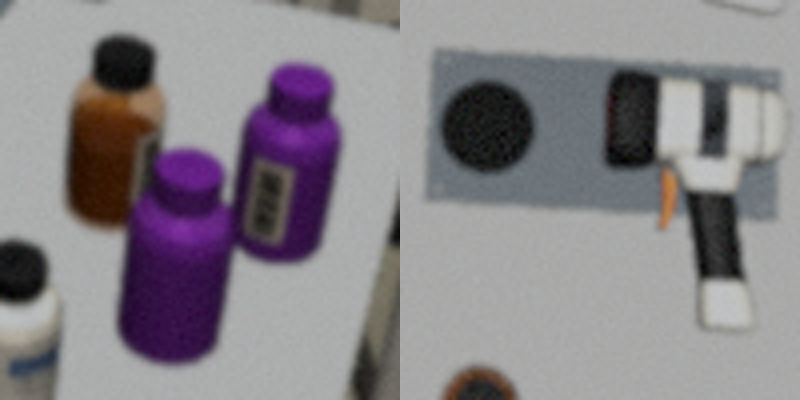

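View pics/crop2.png

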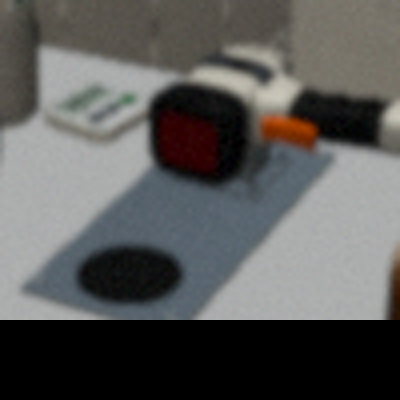

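```bash
python3 - <<'E'
from h import *
from scipy.optimize import least_squares
T=[(319.2,152.5),(316.2,190),(405,157.5),(404.5,194.2)]
P=[onz("top",p,.006)[:2] for p in T];print(np.round(P,4))
d=lambda a,b:(np.degrees(np.arctan2(*(b-a)[::-1])),np.linalg.norm(b-a))
print("long",d(P[2],P[0]),d(P[3],P[1]),"short",d(P[1],P[0]),d(P[3],P[2]))
# pad: dark blob
for n,box in(("top",(316,155,345,188)),("side",(270,198,310,220))):
    f=grab_frame(n);g=cv2.GaussianBlur(cv2.cvtColor(f,cv2.COLOR_RGB2GRAY),(3,3),0)
    x0,y0,x1,y1=box;s=g[y0:y1,x0:x1];m=(s<55).astype(np.uint8)
    nn,l,st,ce=cv2.connectedComponentsWithStats(m);k=1+np.argmax(st[1:,4])
    c=ce[k]+[x0,y0];print(n,"pad",c,st[k],onz(n,c,.006))
# amber: fit circle-cylinder silhouette centre
def outline(x,y):
    prof=[(0,.027),(.08,.027),(.09,.027),(.1,.014),(.108,.014)]
    a=np.linspace(0,2*np.pi,24)
    return np.array([[x+r*np.cos(t),y+r*np.sin(t),z] for z,r in prof for t in a])
ms={}
for c,cen in(("top",(329.5,241)),("side",(368.5,213))):
    rs=silhouettes(c,"amber_bottle")
    r=min(rs,key=lambda r:np.hypot((r['bbox'][0]+r['bbox'][2])/2-cen[0],(r['bbox'][1]+r['bbox'][3])/2-cen[1]))
    m=r['mask'];ys,xs=np.where(m);ms[c]=np.array([xs.mean(),ys.mean()]);print(c,ms[c],m.sum(),r['bbox'])
def cent(c,X):
    h=cv2.convexHull(proj(c,outline(*X)).astype(np.float32));M=cv2.moments(h);return np.array([M['m10']/M['m00'],M['m01']/M['m00']]),M['m00']
# (the side view right part may be hidden slightly by purple)
for cs in(["top"],["side"],["top","side"]):
    s=least_squares(lambda X:np.concatenate([cent(c,X)[0]-ms[c] for c in cs]),[.4,.19]);print(cs,s.x,s.fun,[cent(c,s.x)[1] for c in cs])
print([ (c,proj(c,[[.4,.19,0],[.4,.19,.108]]).round(1).tolist()) for c in ms])
# sticker edges
f=grab_frame("side");print(f[215:226:2,362:386].sum(2))
E
```

```text
[[ 0.6545  0.221 ]
 [ 0.5469  0.2282]
 [ 0.644  -0.0239]
 [ 0.5384 -0.0211]]
long (np.float64(87.54738724362284), np.float64(0.2450679981826199)) (np.float64(88.02811238936596), np.float64(0.24945860945305912)) short (np.float64(-3.8330109427401817), np.float64(0.10775496791936914)) (np.float64(-1.4839522366541533), np.float64(0.10564580181217958))
top pad [331.43271768 171.39577836] [  5   6  22  22 379] [0.60050176 0.18583692 0.006     ]
side pad [291.78571429 208.36054422] [  9   4  26  14 294] [0.60052995 0.18634586 0.006     ]
top [329.2748538  241.23391813] 342 [320.2, 231.9, 340.5, 252.4]
side [383.92845787 244.7027027 ] 1258 [372.6, 214.8, 399.7, 273.8]
['top'] [0.4020615  0.19241463] [ 1.91671182e-06 -2.31923423e-08] [346.137194438139]
['side'] [0.34210621 0.28416521] [ 7.48004773e-05 -1.03235801e-04] [1339.5032535630744]
['top', 'side'] [0.36976456 0.21170316] [ -7.35941924  12.22891178  -3.74881872 -22.48476496] [338.7373717778828, 1152.3559045260772]
[('top', [[329.3, 242.7], [330.7, 241.7]]), ('side', [[367.8, 231.2], [372.2, 191.8]])]
[[104 112 111 111 114 115 110 109 114 112 130 147 198 226 223 202 190 221
  339 456 498 511 507 496]
 [ 86  97 104 118 103 114 115 103 112 109 120 155 206 237 177 123 124 178
  301 379 399 391 369 357]
 [ 70  89  72  81  84 102  91  94  87  86 108 165 218 230 161 137 146 204
  250 270 261 267 247 269]
 [ 73  86  88  77  94  95  76  89  88  82 108 162 234 223 167 134 161 212
  249 263 262 261 260 264]
 [ 79  71  79  74  88  81  86  91  85  77 123 189 227 196 137 107  97 163
  220 253 278 269 265 264]
 [ 77  86  80  71  70  80  87  79  91  99 141 191 228 192 149 131 105 107
  127 169 201 223 255 252]]
```

```bash
python3 - <<'E'
from h import *
rs=silhouettes("side","amber_bottle")
for r in rs: print(r['conf'],r['bbox'])
r=min(rs,key=lambda r:abs(r['bbox'][0]-356));m=r['mask']
def rng(c,x,y,z,r=.027):
    a=np.linspace(0,2*np.pi,90);q=proj(c,np.c_[x+r*np.cos(a),y+r*np.sin(a),0*a+z]);return q.min(0).round(1),q.max(0).round(1)
for y in(.188,.192,.196):
  print(y,rng("side",.402,y,.06),rng("side",.402,y,.02),rng("side",.402,y,.0))
for row in(205,210,213,216,220,224,228,231,233,235): 
    w=np.where(m[row])[0]
    if len(w):print(row,w.min(),w.max()+1)
print(proj("side",[[.402,.192,z] for z in(0,.02,.042,.06)]).round(1).tolist())
# sticker left edge px -> bearing on cylinder
for p in[(372.9,216),(372.8,220),(372.3,224)]:
  for B in((.402,.192),(.404,.190)):
    o,d=ray("side",p);e=(o[:2]-B);a=d[:2]@d[:2];b=2*e@d[:2];c=e@e-.027**2
    D=b*b-4*a*c
    if D<0:print(p,"miss");continue
    t=(-b-np.sqrt(D))/(2*a);X=o+t*d;print(p,B,X.round(4),"bearing",np.degrees(np.arctan2(X[1]-B[1],X[0]-B[0])).round(1))
g=grab_frame("side");cv2.imwrite("pics/am.png",cv2.resize(cv2.cvtColor(g,cv2.COLOR_RGB2BGR)[182:242,345:405],(600,600),interpolation=cv2.INTER_CUBIC))
E
```

```text
0.78 [367.0, 213.6, 400.4, 275.8]
0.68 [397.7, 195.8, 428.0, 247.5]
0.66 [356.4, 190.8, 381.0, 240.0]
0.62 [330.1, 238.6, 357.1, 287.5]
0.188 (array([357.6, 202.8]), array([381.6, 216.1])) (array([356.4, 216.9]), array([379.7, 230.6])) (array([355.7, 223.7]), array([378.8, 237.6]))
0.192 (array([357.1, 203.7]), array([381.1, 217.1])) (array([355.8, 217.8]), array([379.2, 231.6])) (array([355.2, 224.6]), array([378.3, 238.6]))
0.196 (array([356.5, 204.5]), array([380.6, 218. ])) (array([355.3, 218.7]), array([378.8, 232.6])) (array([354.7, 225.5]), array([377.9, 239.6]))
205 358 381
210 357 381
213 357 381
216 357 380
220 356 379
224 356 378
228 356 375
231 356 373
233 357 372
235 359 372
[[366.7, 231.4], [367.5, 224.5], [368.3, 216.7], [369.1, 210.2]]
(372.9, 216) (0.402, 0.192) [0.3868 0.2143 0.0626] bearing 124.3
(372.9, 216) (0.404, 0.19) [0.3874 0.2113 0.0605] bearing 127.8
(372.8, 220) (0.402, 0.192) [0.3861 0.2138 0.0517] bearing 126.2
(372.8, 220) (0.404, 0.19) [0.3867 0.2108 0.0495] bearing 129.7
(372.3, 224) (0.402, 0.192) [0.3861 0.2138 0.0408] bearing 126.0
(372.3, 224) (0.404, 0.19) [0.3868 0.2108 0.0386] bearing 129.6
```

View pics/am.png

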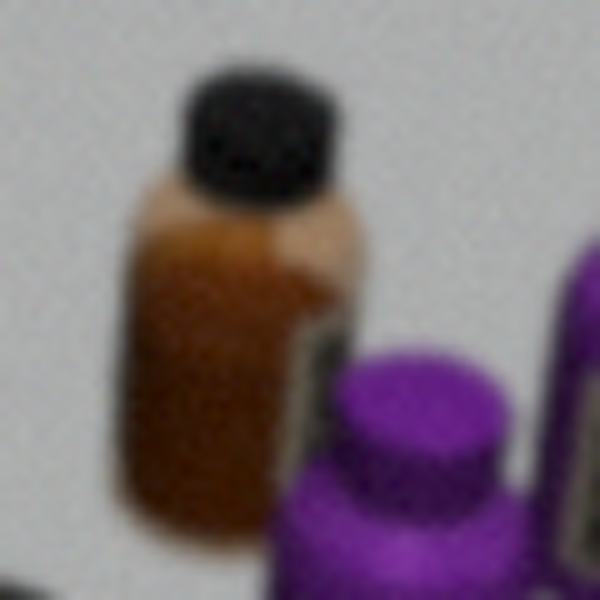

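```bash
cat >> h.py <<'E'
from scipy.spatial.transform import Rotation as Ro
def go(pts,yaw=None):
    s=state();q=s['tool_rot'];R=Ro.from_quat([q[1],q[2],q[3],q[0]]).as_matrix();p=s['tool_pos']
    y0=np.degrees(np.arctan2(R[1,0],R[0,0]))
    print("t",round(s['time'],2),"p",p.round(4),"yaw",y0.round(2),"tilt",np.degrees(np.arccos(-R[2,2])).round(2),"j",s['joint_pos'].round(2),"F",s['contact_force'].round(1),"w",round(s['gripper_width'],3))
    for X in pts:
        d=R.T@(np.array(X)-p);print("units",(d/.03).round(2),"mm",(d*1000).round(1));p=np.array(X)
    if yaw is not None:
        yd=yaw if np.ndim(yaw) else yaw
        Rt=np.array([[np.cos(np.radians(yd)),np.sin(np.radians(yd)),0],[np.sin(np.radians(yd)),-np.cos(np.radians(yd)),0],[0,0,-1]])
        rv=Ro.from_matrix(R.T@Rt).as_rotvec(degrees=True);print("turn units",(rv/5).round(2))
E
python3 - <<'E'
from h import *
go([(.46,-.25,.248),(.402,.191,.248)],-20)
E
```

```text
t 1.95 p [ 0.1654 -0.6027  0.2483] yaw 15.34 tilt 0.0 j [-1.42  0.05  1.61 -0.    1.48 -0.12] F [-0.7 -0.6  0.4] w 1.0
units [ 1.258e+01 -8.740e+00  1.000e-02] mm [ 3.775e+02 -2.622e+02  3.000e-01]
units [  2.02 -14.69  -0.  ] mm [  60.7 -440.6   -0. ]
turn units [0.   0.   7.07]
```

```bash
python3 -m crank '[{"angular":[0,0,0],"delta_pos":[1,-0.7,0],"gripper":1},{"angular":[0,0,0],"delta_pos":[1,-0.7,0],"gripper":1},{"angular":[0,0,0],"delta_pos":[1,-0.7,0],"gripper":1},{"angular":[0,0,0],"delta_pos":[1,-0.7,0],"gripper":1},{"angular":[0,0,0],"delta_pos":[1,-0.7,0],"gripper":1},{"angular":[0,0,0],"delta_pos":[1,-0.7,0],"gripper":1},{"angular":[0,0,0],"delta_pos":[1,-0.7,0],"gripper":1},{"angular":[0,0,0],"delta_pos":[1,-0.7,0],"gripper":1},{"angular":[0,0,0],"delta_pos":[1,-0.7,0],"gripper":1},{"angular":[0,0,0],"delta_pos":[1,-0.7,0],"gripper":1},{"angular":[0,0,0],"delta_pos":[1,-0.7,0],"gripper":1},{"angular":[0,0,0],"delta_pos":[1,-0.7,0],"gripper":1}]'; python3 -c "
from h import *
go([(.402,.191,.248)],-20)"
```

```text
time: 3.45
tool_pos: [0.4466, -0.2634, 0.2485]
tool_rot: [0.0, 0.991, 0.133, 0.0]
contact_force: [0.6, 0.1, 0.7]
gripper_width: 1.0
t 3.45 p [ 0.4466 -0.2634  0.2485] yaw 15.34 tilt 0.03 j [-0.68 -0.21  1.86 -0.    1.49  0.63] F [0.6 0.1 0.7] w 1.0
units [ 2.58e+00 -1.50e+01  1.00e-02] mm [ 7.73e+01 -4.50e+02  3.00e-01]
turn units [ 0.   -0.    7.07]
```

```bash
python3 -m crank '[{"angular":[0,0,0],"delta_pos":[0.2,-1,0],"gripper":1},{"angular":[0,0,0],"delta_pos":[0.2,-1,0],"gripper":1},{"angular":[0,0,0],"delta_pos":[0.2,-1,0],"gripper":1},{"angular":[0,0,0],"delta_pos":[0.2,-1,0],"gripper":1},{"angular":[0,0,0],"delta_pos":[0.2,-1,0],"gripper":1},{"angular":[0,0,0],"delta_pos":[0.2,-1,0],"gripper":1},{"angular":[0,0,0],"delta_pos":[0.2,-1,0],"gripper":1},{"angular":[0,0,0],"delta_pos":[0.2,-1,0],"gripper":1},{"angular":[0,0,0],"delta_pos":[0.2,-1,0],"gripper":1},{"angular":[0,0,0],"delta_pos":[0.2,-1,0],"gripper":1},{"angular":[0,0,0],"delta_pos":[0.2,-1,0],"gripper":1},{"angular":[0,0,0],"delta_pos":[0.2,-1,0],"gripper":1}]'; python3 -m crank '[{"angular":[0,0,0],"delta_pos":[0.1,-1,0],"gripper":1},{"angular":[0,0,0],"delta_pos":[0.1,-1,0],"gripper":1},{"angular":[0,0,0],"delta_pos":[0,-1,0],"gripper":1},{"angular":[0,0,1],"delta_pos":[0,0,0],"gripper":1},{"angular":[0,0,1],"delta_pos":[0,0,0],"gripper":1},{"angular":[0,0,1],"delta_pos":[0,0,0],"gripper":1},{"angular":[0,0,1],"delta_pos":[0,0,0],"gripper":1},{"angular":[0,0,1],"delta_pos":[0,0,0],"gripper":1},{"angular":[0,0,1],"delta_pos":[0,0,0],"gripper":1},{"angular":[0,0,1],"delta_pos":[0,0,0],"gripper":1}]'; python3 -c "
from h import *
go([(.402,.191,.248),(.402,.191,.068)],-20)
for c in('top','side'):cv2.imwrite(f'pics/a_{c}.png',cv2.cvtColor(grab_frame(c),cv2.COLOR_RGB2BGR))"
```

```text
time: 4.95
tool_pos: [0.4199, 0.1028, 0.2485]
tool_rot: [0.0, 0.991, 0.133, 0.0]
contact_force: [0.5, -0.1, 0.3]
gripper_width: 1.003
time: 6.2
tool_pos: [0.402, 0.1902, 0.2484]
tool_rot: [-0.0, 0.985, -0.172, 0.0]
contact_force: [-0.3, 0.4, 0.2]
gripper_width: 1.0
t 6.2 p [0.402  0.1902 0.2484] yaw -19.82 tilt 0.02 j [ 0.27 -0.4   2.01  0.    1.53  2.19] F [-0.3  0.4  0.2] w 1.0
units [-0.01 -0.03  0.01] mm [-0.3 -0.8  0.4]
units [-0.  0.  6.] mm [ -0.   0. 180.]
turn units [-0.   -0.    0.04]
```

View pics/a_side.png

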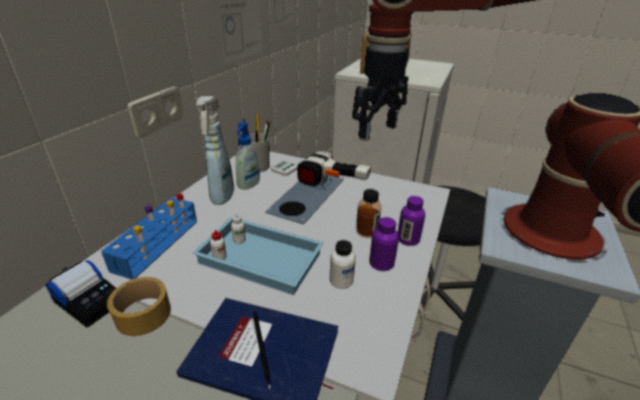

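The side view shows the gripper centred above the amber bottle, with its fingertips at (363,133) and (392,122). Going down.

```bash
python3 -m crank '[{"angular":[0,0,0],"delta_pos":[0,0,1],"gripper":1},{"angular":[0,0,0],"delta_pos":[0,0,1],"gripper":1},{"angular":[0,0,0],"delta_pos":[0,0,1],"gripper":1},{"angular":[0,0,0],"delta_pos":[0,0,1],"gripper":1},{"angular":[0,0,0],"delta_pos":[0,0,1],"gripper":1},{"angular":[0,0,0],"delta_pos":[0,0,1],"gripper":1},{"angular":[0,0,0],"delta_pos":[0,0,0],"gripper":1}]'; python3 -c "
from h import *
go([(.402,.191,.068)])
for c in('top','side'):cv2.imwrite(f'pics/b_{c}.png',cv2.resize(cv2.cvtColor(grab_frame(c),cv2.COLOR_RGB2BGR)[150:300,290:450],None,fx=3,fy=3))"
```

```text
time: 7.18
tool_pos: [0.3999, 0.1896, 0.0659]
tool_rot: [0.001, 0.985, -0.17, -0.003]
contact_force: [0.4, 0.4, -0.1]
gripper_width: 1.001
t 7.17 p [0.3999 0.1896 0.0659] yaw -19.59 tilt 0.34 j [ 0.27 -0.2   2.18  0.    1.17  2.19] F [ 0.4  0.4 -0.1] w 1.001
units [ 0.05 -0.07 -0.07] mm [ 1.5 -2.  -2.1]
```

View pics/b_side.png

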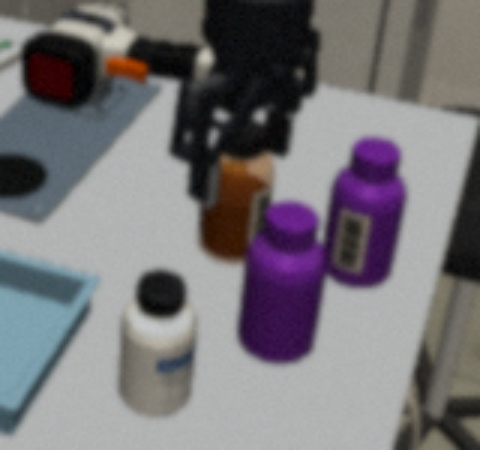

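The fingers straddle the amber bottle at crop (205,180) and (275,140), and no neighbour is touched. Closing.

```bash
python3 -m crank '[{"angular":[0,0,0],"delta_pos":[0,-0.05,0],"gripper":0.75},{"angular":[0,0,0],"delta_pos":[0,0,0],"gripper":0.65},{"angular":[0,0,0],"delta_pos":[0,0,0],"gripper":0.6},{"angular":[0,0,0],"delta_pos":[0,0,0],"gripper":0.5},{"angular":[0,0,0],"delta_pos":[0,0,0],"gripper":0.3},{"angular":[0,0,0],"delta_pos":[0,0,0],"gripper":0.3}]';python3 -c "
from h import *
go([(.402,.191,.068)])"
```

```text
time: 8.02
tool_pos: [0.4036, 0.1918, 0.0699]
tool_rot: [-0.0, 0.985, -0.171, 0.001]
contact_force: [-0.6, -1.6, 6.4]
gripper_width: 0.617
t 8.03 p [0.4036 0.1918 0.0699] yaw -19.64 tilt 0.13 j [ 0.28 -0.2   2.17 -0.    1.17  2.19] F [-0.6 -1.6  6.4] w 0.617
units [-0.04  0.04  0.06] mm [-1.3  1.3  1.9]
```

```bash
python3 -m crank '[{"angular":[0,0,0],"delta_pos":[0,0,-0.5],"gripper":0.3},{"angular":[0,0,0],"delta_pos":[0,0,-1],"gripper":0.3},{"angular":[0,0,0],"delta_pos":[0,0,-1],"gripper":0.3},{"angular":[0,0,0],"delta_pos":[0,0,-1],"gripper":0.3},{"angular":[0,0,0],"delta_pos":[0,0,-1],"gripper":0.3},{"angular":[0,0,0],"delta_pos":[0,0,-0.5],"gripper":0.3},{"angular":[0,0,0],"delta_pos":[0,0,0],"gripper":0.3}]';python3 -c "
from h import *
go([(.6005,.186,.22)],97.6)
for c in('top','side'):cv2.imwrite(f'pics/c_{c}.png',cv2.resize(cv2.cvtColor(grab_frame(c),cv2.COLOR_RGB2BGR)[100:250,290:450],None,fx=3,fy=3))"
```

```text
time: 8.9
tool_pos: [0.403, 0.1917, 0.2194]
tool_rot: [-0.001, 0.985, -0.171, 0.001]
contact_force: [0.1, 0.0, -1.5]
gripper_width: 0.618
t 8.9 p [0.403  0.1917 0.2194] yaw -19.65 tilt 0.13 j [ 0.28 -0.38  2.05  0.    1.48  2.19] F [ 0.1  0.  -1.5] w 0.618
units [ 6.27 -2.03 -0.  ] mm [ 1.88e+02 -6.10e+01 -1.00e-01]
turn units [ 1.000e-02 -3.000e-02 -2.345e+01]
```

View pics/c_side.png

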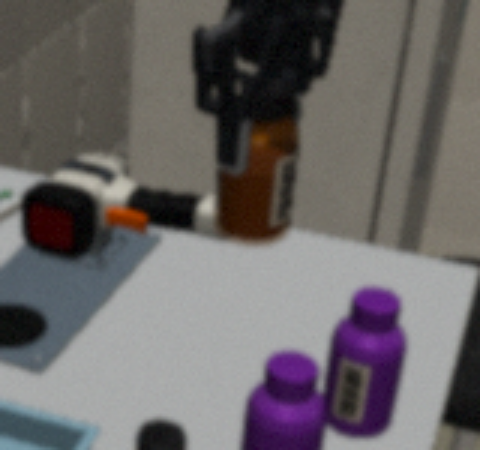

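Bottle lifted, with the sticker at crop x 272–298. I'll measure the sticker's bearing again.

```bash
python3 - <<'E'
from h import *
g=grab_frame("side");print(g[152:176:3,360:394].sum(2))
B=(.403,.1917)
a=np.radians(np.arange(0,360,5))
for th in(130,140,150,160):
  for z in(.17,.192,.214):
    e=[np.r_[B+.027*np.array([np.cos(t),np.sin(t)]),z] for t in np.radians([th-23.3,th,th+23.3])]
    print(th,z,proj("side",e).round(1).tolist())
q=proj("side",np.c_[B[0]+.027*np.cos(a),B[1]+.027*np.sin(a),0*a+.19]);print(q.min(0),q.max(0))
cv2.imwrite('pics/c2.png',cv2.resize(cv2.cvtColor(g,cv2.COLOR_RGB2BGR)[125:185,350:400],None,fx=10,fy=10,interpolation=cv2.INTER_CUBIC))
E
```

```text
[[318 287 158  68  38  54  41  51  63 127 174 190 161 127 107 113 131 125
  115 124 119 119 137 142 171 188 176 171 184 221 294 321 331 338]
 [324 311 257 176 144 123 110  83 112 167 190 176 142 121 109  98 111 118
  114 102 109 138 203 241 230 175 147 132 177 260 307 332 338 341]
 [328 318 251 174 112  97 128 136 147 157 148 122 103 104 110  91  86 107
   97 103 123 164 228 228 162  91  92 143 227 295 326 329 328 335]
 [325 283 183 107  63  56  76  66  66  66  65  68  78  67  80  88  80  68
   81  94 118 173 249 245 189 144 120 127 204 286 315 329 329 326]
 [376 324 216 115  74  70  68  64  62  74  71  86  79  80  78  71  83  73
   78  99 132 187 226 196 147  93  99 179 273 315 325 325 318 329]
 [509 411 260 138  71  63  60  65  67  69  77  70  82  67  74  72  83  74
   75 104 140 223 240 196 156 125 138 224 277 322 333 333 321 321]
 [491 428 282 146  57  60  55  63  81  76  69  71  82  75  73  81  86  75
   83 103 185 243 229 166 129 109 146 232 297 329 330 328 325 328]
 [318 275 200 117  62  77  54  63  65  78  76  76  68  78  82  75  76  84
   94 132 194 246 223 185 171 166 218 286 328 319 338 328 324 323]]
130 0.17 [[373.5, 172.7], [378.7, 172.5], [383.0, 171.4]]
130 0.192 [[374.5, 163.0], [379.8, 162.9], [384.2, 161.8]]
130 0.214 [[375.6, 153.0], [381.0, 152.9], [385.4, 151.9]]
140 0.17 [[375.8, 172.7], [380.7, 172.1], [384.4, 170.6]]
140 0.192 [[376.9, 163.1], [381.9, 162.5], [385.6, 161.1]]
140 0.214 [[378.0, 153.1], [383.1, 152.6], [386.8, 151.2]]
150 0.17 [[378.0, 172.6], [382.5, 171.6], [385.4, 169.8]]
150 0.192 [[379.1, 162.9], [383.7, 162.0], [386.6, 160.2]]
150 0.214 [[380.3, 153.0], [384.9, 152.1], [387.9, 150.4]]
160 0.17 [[380.1, 172.3], [384.0, 170.9], [386.1, 168.8]]
160 0.192 [[381.2, 162.6], [385.2, 161.3], [387.3, 159.3]]
160 0.214 [[382.4, 152.7], [386.4, 151.4], [388.5, 149.5]]
[361.22026096 152.40036156] [387.40900018 163.95281101]
```

View pics/c2.png

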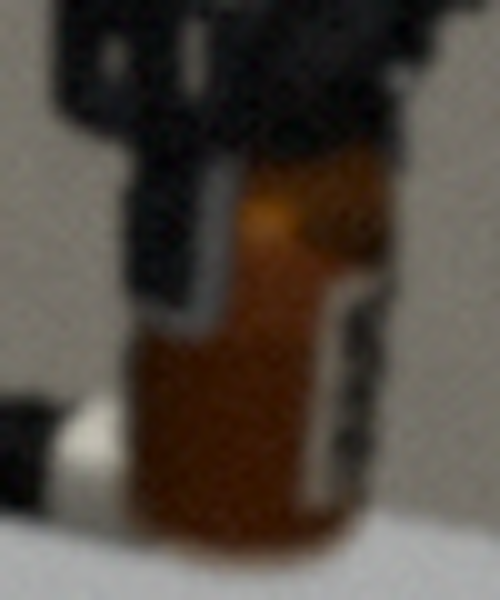

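```bash
python3 -m crank '[{"angular":[0,0,-1],"delta_pos":[0,0,0],"gripper":0.3},{"angular":[0,0,-1],"delta_pos":[0,0,0],"gripper":0.3},{"angular":[0,0,-1],"delta_pos":[0,0,0],"gripper":0.3},{"angular":[0,0,-1],"delta_pos":[0,0,0],"gripper":0.3},{"angular":[0,0,-1],"delta_pos":[0,0,0],"gripper":0.3},{"angular":[0,0,-1],"delta_pos":[0,0,0],"gripper":0.3},{"angular":[0,0,-1],"delta_pos":[0,0,0],"gripper":0.3},{"angular":[0,0,-1],"delta_pos":[0,0,0],"gripper":0.3},{"angular":[0,0,-1],"delta_pos":[0,0,0],"gripper":0.3},{"angular":[0,0,-1],"delta_pos":[0,0,0],"gripper":0.3},{"angular":[0,0,-1],"delta_pos":[0,0,0],"gripper":0.3}]'; python3 -m crank '[{"angular":[0,0,-1],"delta_pos":[0,0,0],"gripper":0.3},{"angular":[0,0,-1],"delta_pos":[0,0,0],"gripper":0.3},{"angular":[0,0,-1],"delta_pos":[0,0,0],"gripper":0.3},{"angular":[0,0,-1],"delta_pos":[0,0,0],"gripper":0.3},{"angular":[0,0,-1],"delta_pos":[0,0,0],"gripper":0.3},{"angular":[0,0,-1],"delta_pos":[0,0,0],"gripper":0.3},{"angular":[0,0,-1],"delta_pos":[0,0,0],"gripper":0.3},{"angular":[0,0,-1],"delta_pos":[0,0,0],"gripper":0.3},{"angular":[0,0,-1],"delta_pos":[0,0,0],"gripper":0.3},{"angular":[0,0,-1],"delta_pos":[0,0,0],"gripper":0.3},{"angular":[0,0,-1],"delta_pos":[0,0,0],"gripper":0.3},{"angular":[0,0,-0.7],"delta_pos":[0,0,0],"gripper":0.3}]';python3 -c "
from h import *
go([(.6005,.186,.22),(.6005,.186,.08)],94)"
```

```text
time: 10.42
tool_pos: [0.4017, 0.1913, 0.2164]
tool_rot: [-0.0, 0.952, 0.305, -0.002]
contact_force: [1.1, -0.6, -2.3]
gripper_width: 0.617
time: 11.92
tool_pos: [0.4017, 0.1914, 0.2165]
tool_rot: [-0.001, 0.682, 0.731, -0.001]
contact_force: [0.2, 0.5, -1.3]
gripper_width: 0.62
t 11.93 p [0.4017 0.1914 0.2165] yaw 93.97 tilt 0.19 j [ 0.28 -0.38  2.05  0.    1.48  0.21] F [ 0.2  0.5 -1.3] w 0.62
units [-0.64  6.6  -0.14] mm [-19.1 197.9  -4.2]
units [0.   0.01 4.67] mm [1.0e-01 4.0e-01 1.4e+02]
turn units [-0.04  0.01 -0.01]
```

```bash
python3 -m crank '[{"angular":[0,0,0],"delta_pos":[-0.1,0.9,0],"gripper":0.3},{"angular":[0,0,0],"delta_pos":[-0.1,0.95,0],"gripper":0.3},{"angular":[0,0,0],"delta_pos":[-0.1,0.95,0],"gripper":0.3},{"angular":[0,0,0],"delta_pos":[-0.1,0.95,0],"gripper":0.3},{"angular":[0,0,0],"delta_pos":[-0.1,0.95,0],"gripper":0.3},{"angular":[0,0,0],"delta_pos":[-0.1,0.95,0],"gripper":0.3},{"angular":[0,0,0],"delta_pos":[-0.05,0.95,0],"gripper":0.3},{"angular":[0,0,0],"delta_pos":[0,0,0],"gripper":0.3}]'; python3 -c "
from h import *
go([(.6005,.186,.22),(.6005,.186,.086)],94)
for c in('top','side'):cv2.imwrite(f'pics/d_{c}.png',cv2.resize(cv2.cvtColor(grab_frame(c),cv2.COLOR_RGB2BGR)[100:250,250:410],None,fx=3,fy=3))"
```

```text
time: 12.92
tool_pos: [0.6018, 0.185, 0.2159]
tool_rot: [-0.001, 0.683, 0.73, -0.001]
contact_force: [0.0, 0.4, -1.4]
gripper_width: 0.618
t 12.93 p [0.6018 0.185  0.2159] yaw 93.8 tilt 0.2 j [ 0.18  0.09  1.63 -0.    1.43  0.11] F [ 0.   0.4 -1.4] w 0.618
units [ 0.04 -0.04 -0.14] mm [ 1.1 -1.2 -4.1]
units [0.   0.02 4.47] mm [1.00e-01 5.00e-01 1.34e+02]
turn units [-0.04  0.   -0.04]
```

View pics/d_side.png

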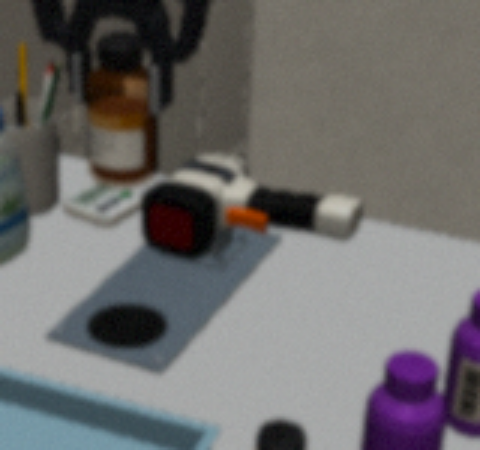

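```bash
python3 -m crank '[{"angular":[0,0,0],"delta_pos":[0,0,0.9],"gripper":0.3},{"angular":[0,0,0],"delta_pos":[0,0,0.9],"gripper":0.3},{"angular":[0,0,0],"delta_pos":[0,0,0.9],"gripper":0.3},{"angular":[0,0,0],"delta_pos":[0,0,0.8],"gripper":0.3},{"angular":[0,0,0],"delta_pos":[0,0,0.5],"gripper":0.3},{"angular":[0,0,0],"delta_pos":[0,0,0.3],"gripper":0.3},{"angular":[0,0,0],"delta_pos":[0,0,0],"gripper":0.3}]'; python3 -c "
from h import *
go([(.6005,.186,.076)],94)
B=state()['tool_pos'][:2];print(B)
o=ray('side',(320,200))[0];print('cam bearing',np.degrees(np.arctan2(o[1]-B[1],o[0]-B[0])))
g=grab_frame('side');cv2.imwrite('pics/e.png',cv2.resize(cv2.cvtColor(g,cv2.COLOR_RGB2BGR)[140:230,250:350],None,fx=6,fy=6,interpolation=cv2.INTER_CUBIC))"
```

```text
time: 13.9
tool_pos: [0.601, 0.1854, 0.089]
tool_rot: [-0.0, 0.683, 0.73, -0.0]
contact_force: [0.1, 0.2, -1.5]
gripper_width: 0.62
t 13.9 p [0.601  0.1854 0.089 ] yaw 93.85 tilt 0.05 j [0.18 0.21 1.72 0.   1.21 0.11] F [ 0.1  0.2 -1.5] w 0.62
units [ 0.02 -0.01  0.43] mm [ 0.6 -0.4 13. ]
turn units [-0.01  0.   -0.03]
[0.60098406 0.18542425]
cam bearing 117.35935425752123
```

View pics/e.png

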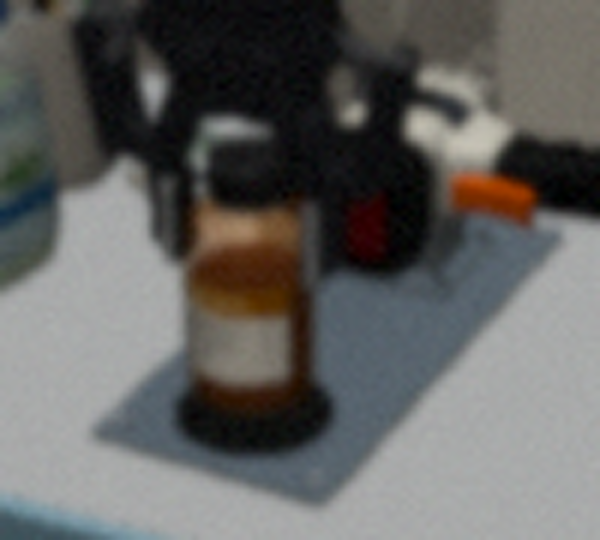

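```bash
python3 -m crank '[{"angular":[0,0,0],"delta_pos":[0,0,0.2],"gripper":0.3},{"angular":[0,0,0],"delta_pos":[0,0,0.1],"gripper":0.3},{"angular":[0,0,0],"delta_pos":[0,0,0],"gripper":0.3}]'; python3 -m crank '[{"angular":[0,0,0],"delta_pos":[0,0,0.1],"gripper":0.3},{"angular":[0,0,0],"delta_pos":[0,0,0],"gripper":0.3}]'
```

```text
time: 14.32
tool_pos: [0.6012, 0.1854, 0.08]
tool_rot: [-0.0, 0.683, 0.73, -0.0]
contact_force: [-0.6, 0.2, -2.4]
gripper_width: 0.623
time: 14.58
tool_pos: [0.6012, 0.1854, 0.077]
tool_rot: [-0.0, 0.683, 0.73, -0.0]
contact_force: [0.4, 0.3, -1.0]
gripper_width: 0.618
```

```bash
python3 -m crank '[{"angular":[0,0,0],"delta_pos":[0,0,0.05],"gripper":0.3},{"angular":[0,0,0],"delta_pos":[0,0,0],"gripper":0.3}]'; python3 -m crank '[{"angular":[0,0,0],"delta_pos":[0,0,0.05],"gripper":0.3},{"angular":[0,0,0],"delta_pos":[0,0,0],"gripper":0.3}]'
```

```text
time: 14.82
tool_pos: [0.6015, 0.1854, 0.076]
tool_rot: [0.0, 0.683, 0.73, 0.0]
contact_force: [-0.0, -0.2, -0.8]
gripper_width: 0.619
time: 15.08
tool_pos: [0.6017, 0.1855, 0.076]
tool_rot: [-0.0, 0.683, 0.73, -0.0]
contact_force: [-2.5, -1.9, 6.6]
gripper_width: 0.618
```

Contact (6.6 N upward). Releasing slowly.

```bash
python3 -m crank '[{"angular":[0,0,0],"delta_pos":[0,0,0],"gripper":0.65},{"angular":[0,0,0],"delta_pos":[0,0,0],"gripper":0.75},{"angular":[0,0,0],"delta_pos":[0,0,0],"gripper":0.85},{"angular":[0,0,0],"delta_pos":[0,0,0],"gripper":1},{"angular":[0,0,0],"delta_pos":[0,0,0],"gripper":1},{"angular":[0,0,0],"delta_pos":[0,0,0],"gripper":1}]'; python3 -c "
from h import *
go([(.6005,.186,.076)],94)
g=grab_frame('side');cv2.imwrite('pics/f.png',cv2.resize(cv2.cvtColor(g,cv2.COLOR_RGB2BGR)[140:230,250:350],None,fx=6,fy=6,interpolation=cv2.INTER_CUBIC))"
```

```text
time: 15.82
tool_pos: [0.6014, 0.1854, 0.0743]
tool_rot: [-0.0, 0.683, 0.73, -0.0]
contact_force: [-0.3, 0.1, -0.7]
gripper_width: 0.998
t 15.82 p [0.6014 0.1854 0.0743] yaw 93.84 tilt 0.0 j [ 0.18  0.22  1.73 -0.    1.19  0.11] F [-0.3  0.1 -0.7] w 0.998
units [ 0.02 -0.03 -0.06] mm [ 0.6 -0.8 -1.7]
turn units [-0.    0.   -0.03]
```

View pics/f.png

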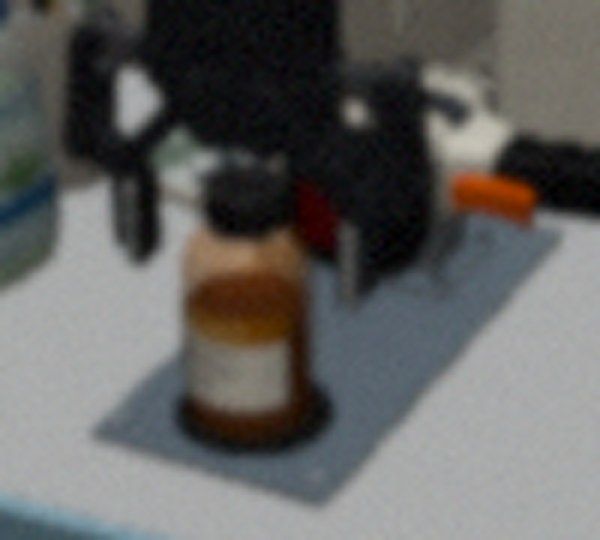

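The bottle stands released on the pad, with its base ellipse at crop (250,420). Lifting off and measuring the trigger parts.

```bash
python3 -m crank '[{"angular":[0,0,0],"delta_pos":[0,0,-0.5],"gripper":1},{"angular":[0,0,0],"delta_pos":[0,0,-1],"gripper":1},{"angular":[0,0,0],"delta_pos":[0,0,-1],"gripper":1},{"angular":[0,0,0],"delta_pos":[0,0,-1],"gripper":1},{"angular":[0,0,0],"delta_pos":[0,0,-1],"gripper":1},{"angular":[0,0,0],"delta_pos":[0,-1,0],"gripper":1},{"angular":[0,0,0],"delta_pos":[0,-1,0],"gripper":1},{"angular":[0,0,0],"delta_pos":[0,-1,0],"gripper":1},{"angular":[0,0,0],"delta_pos":[0,-1,0],"gripper":1},{"angular":[0,0,0],"delta_pos":[0,-1,0],"gripper":1}]'; python3 - <<'E'
from h import *
f=cv2.cvtColor(grab_frame("side"),cv2.COLOR_RGB2BGR);g=cv2.cvtColor(grab_frame("top"),cv2.COLOR_RGB2BGR)
b=cv2.resize(f[140:230,260:360],(400,360),interpolation=cv2.INTER_CUBIC)
c=cv2.resize(g[140:230,310:410],(400,360),interpolation=cv2.INTER_CUBIC)
cv2.imwrite("pics/g.png",np.hstack([b,c]))
Z={'amber_bottle':0.006,'barcode':.048,'window':.062,'grip_back':.062,'trigger_face':.062,'scan_stand':0}
for t,z in Z.items():
    for c in("top","side"):
        print(t,c,[(round(r['conf'],2),np.round(r['pixel'],1).tolist(),onz(c,r['pixel'],z)[:2].round(4).tolist()) for r in landmark_of(c,t)])
go([])
E
```

```text
time: 17.12
tool_pos: [0.451, 0.1753, 0.2106]
tool_rot: [0.0, 0.683, 0.73, 0.001]
contact_force: [-0.2, -0.4, -0.3]
gripper_width: 1.001
amber_bottle top [(0.75, [332.7, 171.6], [0.6, 0.1823]), (0.66, [296.7, 265.6], [0.3356, 0.2795]), (0.53, [330.2, 276.0], [0.3081, 0.1867])]
amber_bottle side [(0.91, [380.6, 261.4], [0.3433, 0.2871]), (0.88, [405.3, 237.5], [0.3133, 0.1853]), (0.74, [345.7, 162.8], [0.5629, -0.1104]), (0.68, [291.5, 205.7], [0.6066, 0.1758])]
barcode top [(0.96, [342.9, 167.4], [0.6044, 0.1561]), (0.69, [297.8, 257.9], [0.3572, 0.2753]), (0.4, [322.6, 273.9], [0.3154, 0.2086])]
barcode side [(0.7, [403.9, 227.0], [0.318, 0.2057]), (0.67, [374.1, 242.5], [0.3624, 0.2844]), (0.63, [297.8, 188.7], [0.5977, 0.1564])]
window top [(0.92, [360.6, 168.7], [0.5989, 0.109])]
window side [(0.88, [304.9, 177.1], [0.5962, 0.1173])]
grip_back top [(0.81, [395.9, 194.6], [0.5295, 0.0134])]
grip_back side [(0.86, [340.9, 165.9], [0.5339, 0.0188])]
trigger_face top []
trigger_face side [(0.66, [336.2, 173.8], [0.5294, 0.0664])]
scan_stand top [(0.86, [377.5, 173.9], [0.5963, 0.0545])]
scan_stand side [(0.72, [317.5, 189.5], [0.5823, 0.065])]
t 17.82 p [0.4519 0.1753 0.2092] yaw 93.84 tilt 0.02 j [ 0.22 -0.27  1.97  0.    1.43  0.15] F [0.6 0.3 0.8] w 0.999
```

View pics/g.png

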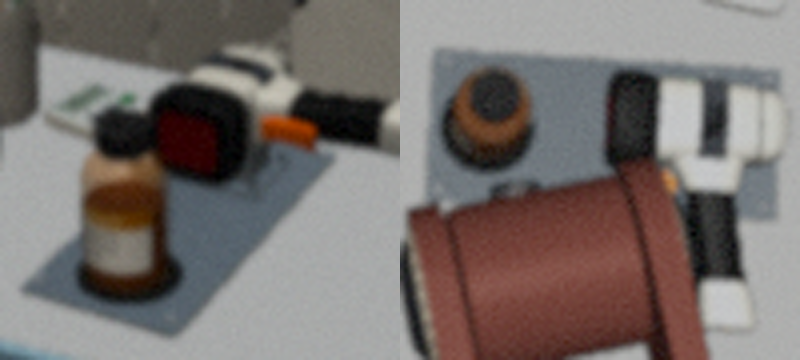

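```bash
python3 - <<'E'
from h import *
g=cv2.imread("pics/top0.png");print(ray("top",(320,200))[0])
c=cv2.resize(g[170:220,360:410],(800,800)[:2],interpolation=cv2.INTER_CUBIC)
cv2.imwrite("pics/trig.png",cv2.resize(c,(600,600)))
h=g.astype(int);o=(h[...,2]-h[...,0]>50);o[:170]=0;o[215:]=0;o[:,:365]=0;o[:,400:]=0
ys,xs=np.where(o)
for r in np.unique(ys):print(r,xs[ys==r].min(),xs[ys==r].max(),h[r,368:400].sum(1).tolist())
f=cv2.imread("pics/side0.png").astype(int);o=(f[...,2]-f[...,0]>70);o[:160]=0;o[185:]=0;o[:,:322]=0;o[:,350:]=0
ys,xs=np.where(o);print([(r,xs[ys==r].min(),xs[ys==r].max()) for r in np.unique(ys)])
u=np.array([.0419,.9991]);xx=np.array([.9991,-.0419]);O=np.array([.6005,.186])-.128*u
print("O",O)
def loc(p,z):
    X=onz("top",p,z)[:2]-O;return (X@xx*1000).round(1),(X@u*1000).round(1)
for p in[(377.2,182),(375.7,197.5),(374.5,190),(374.5,193)]:print("trig",p,loc(p,.066))
for p in[(382.5,190),(394.3,190),(383,200),(395,200)]:print("grip",p,loc(p,.062))
E
```

```text
[0.36714561 0.23280844 1.29357388]
183 376 377 [328, 328, 334, 331, 348, 336, 317, 299, 350, 385, 370, 357, 442, 528, 559, 577, 575, 580, 572, 576, 574, 577, 564, 572, 565, 541, 479, 383, 338, 347, 340, 350]
184 376 378 [347, 349, 352, 344, 335, 340, 301, 312, 366, 390, 376, 330, 389, 494, 544, 567, 575, 577, 578, 581, 580, 572, 576, 566, 559, 537, 459, 382, 354, 344, 355, 363]
185 376 378 [358, 347, 343, 343, 342, 339, 314, 315, 349, 381, 370, 322, 333, 454, 525, 554, 572, 567, 575, 568, 570, 570, 568, 570, 558, 522, 443, 369, 346, 345, 357, 345]
186 376 378 [328, 333, 342, 352, 331, 339, 328, 323, 337, 379, 389, 336, 321, 390, 456, 498, 519, 530, 533, 533, 532, 535, 539, 546, 537, 501, 406, 373, 346, 348, 349, 350]
187 376 378 [342, 343, 351, 346, 347, 342, 329, 320, 341, 381, 380, 335, 294, 289, 317, 337, 365, 394, 415, 420, 424, 431, 452, 454, 446, 420, 371, 350, 358, 352, 353, 358]
188 376 378 [353, 355, 353, 346, 347, 339, 327, 326, 329, 385, 383, 355, 287, 203, 172, 167, 181, 220, 251, 248, 246, 246, 268, 269, 284, 298, 323, 351, 347, 350, 358, 350]
189 376 378 [338, 351, 347,
[... 1437 characters left out ...]
t64(171), np.int64(325), np.int64(338)), (np.int64(172), np.int64(326), np.int64(338)), (np.int64(173), np.int64(326), np.int64(338)), (np.int64(174), np.int64(327), np.int64(338)), (np.int64(175), np.int64(333), np.int64(337))]
O [0.5951368 0.0581152]
trig (377.2, 182) (np.float64(-32.9), np.float64(5.0))
trig (375.7, 197.5) (np.float64(-75.1), np.float64(7.5))
trig (374.5, 190) (np.float64(-55.0), np.float64(11.5))
trig (374.5, 193) (np.float64(-63.1), np.float64(11.2))
grip (382.5, 190) (np.float64(-53.2), np.float64(-10.7))
grip (394.3, 190) (np.float64(-51.4), np.float64(-42.7))
grip (383, 200) (np.float64(-80.3), np.float64(-13.0))
grip (395, 200) (np.float64(-78.5), np.float64(-45.5))
```

View pics/trig.png

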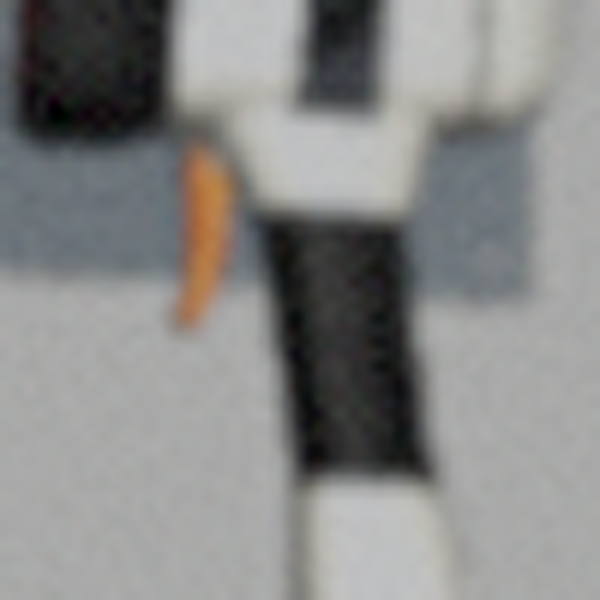

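```bash
python3 -m crank '[{"angular":[0,0,1],"delta_pos":[0,0,0],"gripper":1},{"angular":[0,0,1],"delta_pos":[0,0,0],"gripper":1},{"angular":[0,0,1],"delta_pos":[0,0,0],"gripper":1},{"angular":[0,0,1],"delta_pos":[0,0,0],"gripper":1},{"angular":[0,0,1],"delta_pos":[0,0,0],"gripper":1},{"angular":[0,0,1],"delta_pos":[0,0,0],"gripper":1},{"angular":[0,0,1],"delta_pos":[0,0,0],"gripper":1},{"angular":[0,0,1],"delta_pos":[0,0,0],"gripper":1},{"angular":[0,0,1],"delta_pos":[0,0,0],"gripper":1},{"angular":[0,0,1],"delta_pos":[0,0,0],"gripper":1}]'; python3 -m crank '[{"angular":[0,0,1],"delta_pos":[0,0,0],"gripper":1},{"angular":[0,0,1],"delta_pos":[0,0,0],"gripper":1},{"angular":[0,0,1],"delta_pos":[0,0,0],"gripper":1},{"angular":[0,0,1],"delta_pos":[0,0,0],"gripper":1},{"angular":[0,0,1],"delta_pos":[0,0,0],"gripper":1},{"angular":[0,0,1],"delta_pos":[0,0,0],"gripper":1},{"angular":[0,0,1],"delta_pos":[0,0,0],"gripper":1},{"angular":[0,0,1],"delta_pos":[0,0,0],"gripper":1},{"angular":[0,0,1],"delta_pos":[0,0,0],"gripper":1},{"angular":[0,0,0.25],"delta_pos":[0,0,0],"gripper":1}]'; python3 -c "
from h import *
go([(.5293,.0393,.2092),(.5293,.0393,.058)],-2.4)"
```

```text
time: 19.08
tool_pos: [0.4518, 0.1753, 0.2092]
tool_rot: [-0.0, 0.928, 0.372, -0.0]
contact_force: [0.3, -0.5, 0.5]
gripper_width: 0.995
time: 20.32
tool_pos: [0.4517, 0.1753, 0.2092]
tool_rot: [0.0, 1.0, -0.021, -0.0]
contact_force: [-0.7, -1.0, 0.6]
gripper_width: 1.0
t 20.32 p [0.4517 0.1753 0.2092] yaw -2.42 tilt 0.01 j [ 0.22 -0.27  1.97  0.    1.43  1.83] F [-0.7 -1.   0.6] w 1.0
units [2.77 4.42 0.  ] mm [ 83.2 132.6   0. ]
units [ 0.   -0.    5.04] mm [  0.   -0.  151.2]
turn units [ 0.  0. -0.]
```

```bash
python3 -m crank '[{"angular":[0,0,0],"delta_pos":[0.6,0.9,0],"gripper":1},{"angular":[0,0,0],"delta_pos":[0.6,0.9,0],"gripper":1},{"angular":[0,0,0],"delta_pos":[0.6,0.9,0],"gripper":1},{"angular":[0,0,0],"delta_pos":[0.6,0.9,0],"gripper":1},{"angular":[0,0,0],"delta_pos":[0.37,0.82,0],"gripper":1},{"angular":[0,0,0],"delta_pos":[0,0,0.8],"gripper":1},{"angular":[0,0,0],"delta_pos":[0,0,0.8],"gripper":1},{"angular":[0,0,0],"delta_pos":[0,0,0],"gripper":1}]'; python3 -c "
from h import *
go([(.5293,.0393,.058)],-2.4)
f=cv2.cvtColor(grab_frame('side'),cv2.COLOR_RGB2BGR);g=cv2.cvtColor(grab_frame('top'),cv2.COLOR_RGB2BGR)
b=cv2.resize(f[100:200,280:380],(400,400),interpolation=cv2.INTER_CUBIC)
c=cv2.resize(g[140:240,320:420],(400,400),interpolation=cv2.INTER_CUBIC)
cv2.imwrite('pics/i.png',np.hstack([b,c]))"
```

```text
time: 21.32
tool_pos: [0.5276, 0.0394, 0.1589]
tool_rot: [-0.0, 1.0, -0.021, -0.003]
contact_force: [-0.7, 0.7, -0.6]
gripper_width: 1.002
t 21.32 p [0.5276 0.0394 0.1589] yaw -2.38 tilt 0.29 j [-0.07 -0.1   1.92  0.    1.33  1.55] F [-0.7  0.7 -0.6] w 1.002
units [0.07 0.   3.36] mm [  2.2   0.  100.9]
turn units [-0.    0.06  0.  ]
```

View pics/i.png

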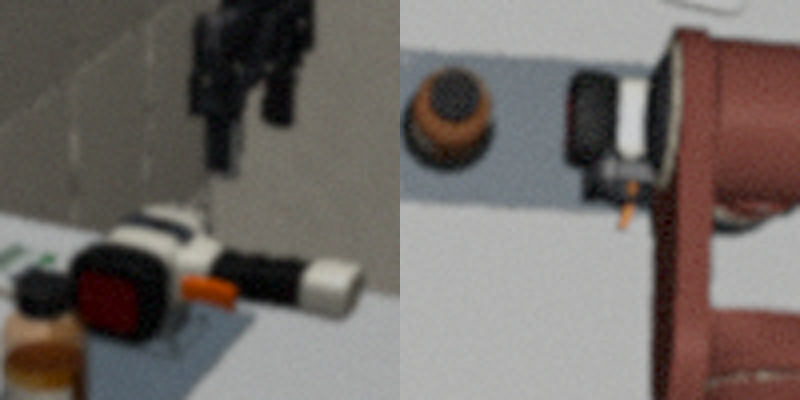

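The side view shows the front finger at crop (222,165), above and in front of the orange trigger, and the rear finger behind the grip. Going down in stages.

```bash
python3 -m crank '[{"angular":[0,0,0],"delta_pos":[0.05,0,0.7],"gripper":1},{"angular":[0,0,0],"delta_pos":[0,0,0.7],"gripper":1},{"angular":[0,0,0],"delta_pos":[0,0,0.6],"gripper":1},{"angular":[0,0,0],"delta_pos":[0,0,0],"gripper":1}]'; python3 -c "
from h import *
go([(.5293,.0393,.058)],-2.4)
f=cv2.cvtColor(grab_frame('side'),cv2.COLOR_RGB2BGR)
cv2.imwrite('pics/j.png',cv2.resize(f[130:200,300:370],(560,560),interpolation=cv2.INTER_CUBIC))"
```

```text
time: 21.92
tool_pos: [0.5299, 0.0394, 0.1003]
tool_rot: [-0.0, 1.0, -0.021, -0.001]
contact_force: [-0.3, 0.1, -0.0]
gripper_width: 0.996
t 21.93 p [0.5299 0.0394 0.1003] yaw -2.39 tilt 0.13 j [-0.07 -0.03  1.95 -0.    1.22  1.55] F [-0.3  0.1 -0. ] w 0.996
units [-0.02  0.    1.41] mm [-0.5  0.1 42.3]
turn units [-0.    0.03  0.  ]
```

View pics/j.png

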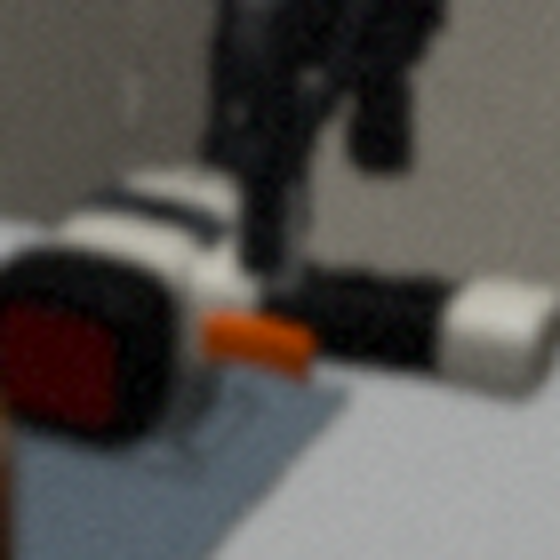

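```bash
python3 -m crank '[{"angular":[0,0,0],"delta_pos":[0,0,0.4],"gripper":1},{"angular":[0,0,0],"delta_pos":[0,0,0.5],"gripper":1},{"angular":[0,0,0],"delta_pos":[0,0,0.5],"gripper":1},{"angular":[0,0,0],"delta_pos":[0,0,0],"gripper":1}]'; python3 -c "
from h import *
go([(.5293,.0393,.058)],-2.4)
f=cv2.cvtColor(grab_frame('side'),cv2.COLOR_RGB2BGR)
cv2.imwrite('pics/k.png',cv2.resize(f[130:200,300:370],(560,560),interpolation=cv2.INTER_CUBIC))"
```

```text
time: 22.48
tool_pos: [0.529, 0.0394, 0.057]
tool_rot: [-0.0, 1.0, -0.021, -0.002]
contact_force: [-0.8, -0.2, 1.0]
gripper_width: 0.998
t 22.48 p [0.529  0.0394 0.057 ] yaw -2.41 tilt 0.24 j [-0.07  0.03  1.97 -0.    1.14  1.55] F [-0.8 -0.2  1. ] w 0.998
units [ 0.01  0.   -0.03] mm [ 0.3  0.1 -1. ]
turn units [-0.    0.05 -0.  ]
```

View pics/k.png

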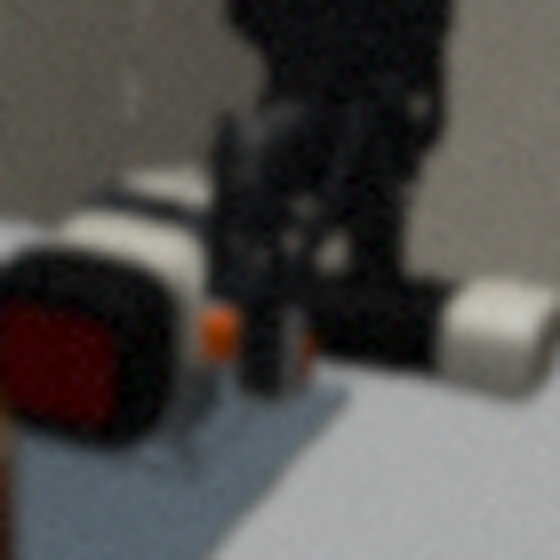

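The finger stands in front of the trigger (crop (270,340)). Squeezing now.

```bash
python3 -m crank '[{"angular":[0,0,0],"delta_pos":[0,0,0],"gripper":0.75},{"angular":[0,0,0],"delta_pos":[0,0,0],"gripper":0.65},{"angular":[0,0,0],"delta_pos":[0,0,0],"gripper":0.6}]'; python3 -m crank '[{"angular":[0,0,0],"delta_pos":[0,0,0],"gripper":0.55},{"angular":[0,0,0],"delta_pos":[0,0,0],"gripper":0.5},{"angular":[0,0,0],"delta_pos":[0,0,0],"gripper":0.45}]'; python3 -c "
from h import *
go([(.5293,.0393,.058)],-2.4)
f=cv2.cvtColor(grab_frame('side'),cv2.COLOR_RGB2BGR)
cv2.imwrite('pics/l.png',cv2.resize(f[130:200,300:370],(560,560),interpolation=cv2.INTER_CUBIC))"
```

```text
time: 22.9
tool_pos: [0.5313, 0.0405, 0.0604]
tool_rot: [-0.001, 1.0, -0.021, 0.001]
contact_force: [-0.8, 6.0, 3.9]
gripper_width: 0.6
time: 23.28
tool_pos: [0.5313, 0.0407, 0.0612]
tool_rot: [-0.001, 1.0, -0.02, 0.0]
contact_force: [-4.5, 5.6, 8.9]
gripper_width: 0.524
t 23.27 p [0.5313 0.0407 0.0612] yaw -2.24 tilt 0.14 j [-0.06  0.03  1.97  0.    1.14  1.54] F [-4.5  5.6  8.9] w 0.524
units [-0.06  0.05  0.11] mm [-1.9  1.4  3.2]
turn units [-0.03 -0.01  0.03]
```

View pics/l.png

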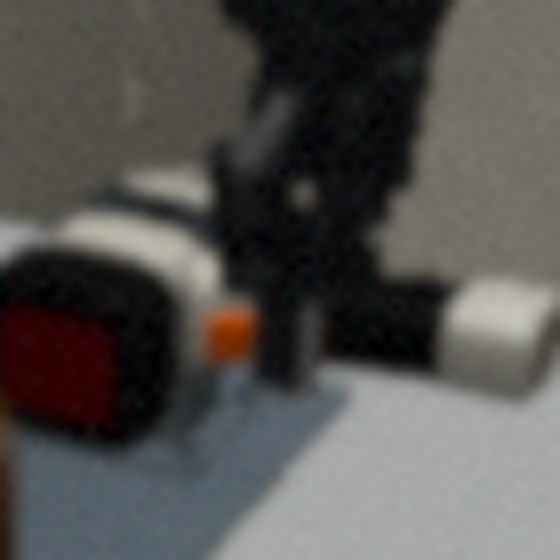

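```bash
python3 -m crank '[{"angular":[0,0,0],"delta_pos":[0,0,0],"gripper":0.4},{"angular":[0,0,0],"delta_pos":[0,0,0],"gripper":0.3},{"angular":[0,0,0],"delta_pos":[0,0,0],"gripper":0.2}]'; python3 -m crank '[{"angular":[0,0,0],"delta_pos":[0,0,0],"gripper":0.1},{"angular":[0,0,0],"delta_pos":[0,0,0],"gripper":0.1},{"angular":[0,0,0],"delta_pos":[0,0,0],"gripper":0.1},{"angular":[0,0,0],"delta_pos":[0,0,0],"gripper":0.1},{"angular":[0,0,0],"delta_pos":[0,0,0],"gripper":0.1},{"angular":[0,0,0],"delta_pos":[0,0,0],"gripper":0.1}]'; python3 -c "
from h import *
go([(.5293,.0393,.058)],-2.4)
f=cv2.cvtColor(grab_frame('side'),cv2.COLOR_RGB2BGR)
cv2.imwrite('pics/l2.png',cv2.resize(f[130:200,300:370],(560,560),interpolation=cv2.INTER_CUBIC))"
```

```text
time: 23.7
tool_pos: [0.5313, 0.0407, 0.0612]
tool_rot: [-0.001, 1.0, -0.019, 0.0]
contact_force: [-5.1, 6.4, 9.6]
gripper_width: 0.526
time: 24.45
tool_pos: [0.5312, 0.0407, 0.0612]
tool_rot: [-0.001, 1.0, -0.02, 0.0]
contact_force: [-4.5, 6.0, 9.0]
gripper_width: 0.526
t 24.45 p [0.5312 0.0407 0.0612] yaw -2.24 tilt 0.14 j [-0.06  0.03  1.97  0.    1.14  1.54] F [-4.5  6.   9. ] w 0.526
units [-0.06  0.05  0.11] mm [-1.9  1.5  3.2]
turn units [-0.03 -0.01  0.03]
```

View pics/l2.png

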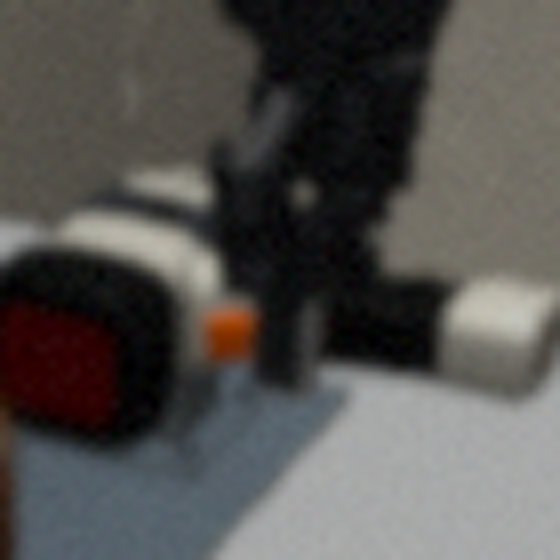

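Stalled at 0.526 with 60 N against a 6 N spring. The travel of about 6.3 mm since contact matches full squeeze, and it was held over 1 s. Releasing.

```bash
python3 -m crank '[{"angular":[0,0,0],"delta_pos":[0,0,0],"gripper":0.6},{"angular":[0,0,0],"delta_pos":[0,0,0],"gripper":0.8},{"angular":[0,0,0],"delta_pos":[0,0,0],"gripper":1},{"angular":[0,0,0],"delta_pos":[0,0,0],"gripper":1},{"angular":[0,0,0],"delta_pos":[0,0,0],"gripper":1},{"angular":[0,0,0],"delta_pos":[0,0,0],"gripper":1}]';python3 -m crank '[{"angular":[0,0,0],"delta_pos":[0,0,-0.7],"gripper":1},{"angular":[0,0,0],"delta_pos":[0,0,-1],"gripper":1},{"angular":[0,0,0],"delta_pos":[0,0,-1],"gripper":1},{"angular":[0,0,0],"delta_pos":[0,0,-1],"gripper":1},{"angular":[0,0,0],"delta_pos":[0,0,-1],"gripper":1},{"angular":[0,0,0],"delta_pos":[0,0,-0.3],"gripper":1}]'; python3 -c "
from h import *
f=cv2.cvtColor(grab_frame('side'),cv2.COLOR_RGB2BGR);g=cv2.cvtColor(grab_frame('top'),cv2.COLOR_RGB2BGR)
b=cv2.resize(f[140:230,260:360],(400,360),interpolation=cv2.INTER_CUBIC)
c=cv2.resize(g[140:230,310:410],(400,360),interpolation=cv2.INTER_CUBIC)
cv2.imwrite('pics/m.png',np.hstack([b,c]))
go([(.5293,.16,.207),(.6012,.1854,.207)],93.8)
for c,cen in(('top',(333,167)),('side',(291,186))):
    for r in silhouettes(c,'amber_bottle'):print(c,r['conf'],r['bbox'])
"
```

```text
time: 25.25
tool_pos: [0.5307, 0.0392, 0.0593]
tool_rot: [0.0, 1.0, -0.021, -0.0]
contact_force: [-0.3, 0.0, 0.1]
gripper_width: 0.999
time: 26.0
tool_pos: [0.5318, 0.0392, 0.2117]
tool_rot: [0.0, 1.0, -0.021, 0.002]
contact_force: [-0.0, 0.2, 0.4]
gripper_width: 1.003
t 26.1 p [0.5311 0.0392 0.2101] yaw -2.41 tilt 0.1 j [-0.07 -0.14  1.87 -0.    1.42  1.55] F [-0.4  0.6 -0.1] w 1.002
units [-0.23 -4.02  0.1 ] mm [  -6.9 -120.6    3.1]
units [ 2.36 -0.95  0.  ] mm [ 70.8 -28.4   0.1]
turn units [ 2.000e-02 -1.000e-02 -1.924e+01]
top 0.8 [283.7, 255.5, 305.9, 274.8]
top 0.75 [320.9, 266.1, 345.2, 288.4]
top 0.73 [323.2, 158.2, 345.9, 177.9]
top 0.35 [314.8, 153.5, 384.7, 224.0]
side 0.89 [397.0, 195.2, 428.9, 246.5]
side 0.79 [282.5, 167.1, 303.8, 213.1]
side 0.79 [370.6, 214.5, 397.2, 271.1]
```

View pics/m.png

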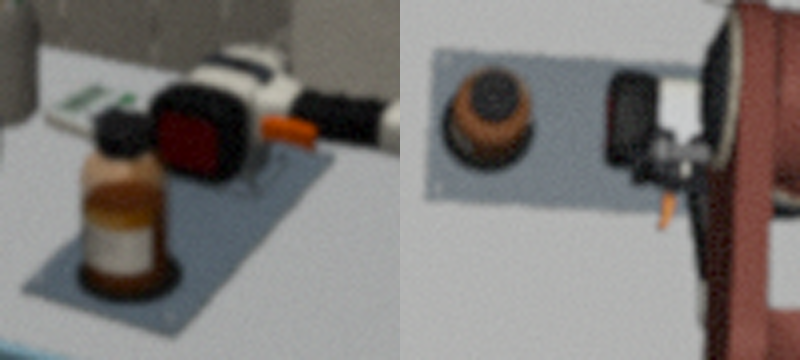

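The trigger is free again (side crop (290,130)) and the bottle hasn't moved. Turning and moving back over it.

```bash
python3 -m crank '[{"angular":[0,0,-1],"delta_pos":[0,0,0],"gripper":1},{"angular":[0,0,-1],"delta_pos":[0,0,0],"gripper":1},{"angular":[0,0,-1],"delta_pos":[0,0,0],"gripper":1},{"angular":[0,0,-1],"delta_pos":[0,0,0],"gripper":1},{"angular":[0,0,-1],"delta_pos":[0,0,0],"gripper":1},{"angular":[0,0,-1],"delta_pos":[0,0,0],"gripper":1},{"angular":[0,0,-1],"delta_pos":[0,0,0],"gripper":1},{"angular":[0,0,-1],"delta_pos":[0,0,0],"gripper":1},{"angular":[0,0,-1],"delta_pos":[0,0,0],"gripper":1},{"angular":[0,0,-1],"delta_pos":[0,0,0],"gripper":1}]'; python3 -m crank '[{"angular":[0,0,-1],"delta_pos":[0,0,0],"gripper":1},{"angular":[0,0,-1],"delta_pos":[0,0,0],"gripper":1},{"angular":[0,0,-1],"delta_pos":[0,0,0],"gripper":1},{"angular":[0,0,-1],"delta_pos":[0,0,0],"gripper":1},{"angular":[0,0,-1],"delta_pos":[0,0,0],"gripper":1},{"angular":[0,0,-1],"delta_pos":[0,0,0],"gripper":1},{"angular":[0,0,-1],"delta_pos":[0,0,0],"gripper":1},{"angular":[0,0,-1],"delta_pos":[0,0,0],"gripper":1},{"angular":[0,0,-1],"delta_pos":[0,0,0],"gripper":1},{"angular":[0,0,-0.25],"delta_pos":[0,0,0],"gripper":1}]'; python3 -c "
from h import *
go([(.6013,.1855,.21),(.6013,.1855,.076)],93.8)"
```

```text
time: 27.45
tool_pos: [0.5297, 0.0394, 0.207]
tool_rot: [-0.001, 0.914, 0.405, -0.002]
contact_force: [-0.2, 0.1, -0.6]
gripper_width: 0.996
time: 28.7
tool_pos: [0.5298, 0.0393, 0.2074]
tool_rot: [-0.001, 0.683, 0.73, -0.001]
contact_force: [-0.1, -0.6, 0.2]
gripper_width: 1.005
t 28.7 p [0.5298 0.0393 0.2074] yaw 93.85 tilt 0.18 j [-0.07 -0.14  1.87 -0.    1.42 -0.13] F [-0.1 -0.6  0.2] w 1.005
units [ 4.7   2.7  -0.09] mm [141.   81.1  -2.8]
units [-0.    0.01  4.47] mm [-1.00e-01  4.00e-01  1.34e+02]
turn units [-0.04 -0.    0.01]
```

```bash
python3 -m crank '[{"angular":[0,0,0],"delta_pos":[0.94,0.54,0],"gripper":1},{"angular":[0,0,0],"delta_pos":[0.94,0.54,0],"gripper":1},{"angular":[0,0,0],"delta_pos":[0.94,0.54,0],"gripper":1},{"angular":[0,0,0],"delta_pos":[0.94,0.54,0],"gripper":1},{"angular":[0,0,0],"delta_pos":[0.94,0.54,0],"gripper":1},{"angular":[0,0,0],"delta_pos":[0,0,0],"gripper":1}]'; python3 -c "
from h import *
go([(.6013,.1855,.076)],93.8)"
```

```text
time: 29.45
tool_pos: [0.6019, 0.1869, 0.2079]
tool_rot: [-0.001, 0.682, 0.731, -0.001]
contact_force: [-0.7, 0.2, 1.4]
gripper_width: 1.004
t 29.45 p [0.6019 0.1869 0.2079] yaw 93.93 tilt 0.11 j [0.18 0.09 1.64 0.   1.41 0.11] F [-0.7  0.2  1.4] w 1.004
units [-0.04 -0.02  4.4 ] mm [ -1.3  -0.5 131.9]
turn units [-0.02  0.    0.03]
```

```bash
python3 -m crank '[{"angular":[0,0,0],"delta_pos":[-0.04,0,0.8],"gripper":1},{"angular":[0,0,0],"delta_pos":[0,0,0.9],"gripper":1},{"angular":[0,0,0],"delta_pos":[0,0,0.9],"gripper":1},{"angular":[0,0,0],"delta_pos":[0,0,0.9],"gripper":1},{"angular":[0,0,0],"delta_pos":[0,0,0.8],"gripper":1},{"angular":[0,0,0],"delta_pos":[0,0,0],"gripper":1}]'; python3 -m crank '[{"angular":[0,0,0],"delta_pos":[0,0,0],"gripper":0.75},{"angular":[0,0,0],"delta_pos":[0,0,0],"gripper":0.65},{"angular":[0,0,0],"delta_pos":[0,0,0],"gripper":0.55},{"angular":[0,0,0],"delta_pos":[0,0,0],"gripper":0.4},{"angular":[0,0,0],"delta_pos":[0,0,0],"gripper":0.3},{"angular":[0,0,0],"delta_pos":[0,0,0],"gripper":0.3}]';python3 -c "
from h import *
go([(.6013,.1855,.076)],93.8)"
```

```text
time: 30.2
tool_pos: [0.5996, 0.183, 0.077]
tool_rot: [-0.002, 0.683, 0.73, -0.003]
contact_force: [-0.4, -0.6, -0.4]
gripper_width: 0.997
time: 30.95
tool_pos: [0.6033, 0.1844, 0.0823]
tool_rot: [0.001, 0.683, 0.73, 0.001]
contact_force: [-1.4, -0.6, 6.2]
gripper_width: 0.618
t 30.95 p [0.6033 0.1844 0.0823] yaw 93.85 tilt 0.17 j [ 0.18  0.22  1.72 -0.    1.2   0.11] F [-1.4 -0.6  6.2] w 0.618
units [ 0.04 -0.06  0.21] mm [ 1.2 -1.9  6.3]
turn units [ 0.03 -0.    0.01]
```

Gripped. Lifting and refining the tray pose.

```bash
python3 -m crank '[{"angular":[0,0,0],"delta_pos":[0,0,-0.5],"gripper":0.3},{"angular":[0,0,0],"delta_pos":[0,0,-1],"gripper":0.3},{"angular":[0,0,0],"delta_pos":[0,0,-1],"gripper":0.3},{"angular":[0,0,0],"delta_pos":[0,0,-1],"gripper":0.3},{"angular":[0,0,0],"delta_pos":[0,0,-1],"gripper":0.3},{"angular":[0,0,0],"delta_pos":[0,0,-0.3],"gripper":0.3},{"angular":[0,0,0],"delta_pos":[0,0,0],"gripper":0.3}]';python3 - <<'E'
from h import *
from scipy.optimize import least_squares
L=[]
for c in("top","side"):
    g=cv2.cvtColor(grab_frame(c),cv2.COLOR_RGB2BGR);cv2.imwrite(f"pics/n_{c}.png",cv2.resize(g[110:300,190:390],None,fx=3,fy=3,interpolation=cv2.INTER_CUBIC))
r=silhouettes("top","tray")[0];m=r['mask'];print(r['conf'],r['bbox'])
q=cv2.minAreaRect(np.argwhere(m)[:,::-1].astype(np.float32));b=cv2.boxPoints(q)
W=np.array([onz("top",p,.03)[:2] for p in b]);print(b.round(1),W.round(4),W.mean(0))
for i in range(4):
    d=W[(i+1)%4]-W[i];print(np.linalg.norm(d).round(4),np.degrees(np.arctan2(d[1],d[0])).round(1))
for t,z in(('red_dropper',.003),('white_dropper',.003),('tray',0)):
    for c in("top","side"):
        print(t,c,[(round(r['conf'],2),np.round(r['pixel'],1).tolist(),onz(c,r['pixel'],z)[:2].round(4).tolist()) for r in landmark_of(c,t)])
go([])
E
```

```text
time: 31.82
tool_pos: [0.6021, 0.1843, 0.2246]
tool_rot: [0.0, 0.683, 0.73, 0.0]
contact_force: [-0.4, 0.0, -1.4]
gripper_width: 0.619
0.85 [237.8, 138.0, 290.1, 223.5]
[[237.4 218. ]
 [238.7 135.4]
 [288.2 136.1]
 [286.9 218.7]] [[0.4635 0.4433]
 [0.6956 0.4476]
 [0.6948 0.3085]
 [0.4633 0.3074]] [0.57928865 0.37668857]
0.2321 1.1
0.1391 -90.3
0.2315 -179.7
0.1359 89.9
red_dropper top [(0.46, [254.6, 151.0], [0.6573, 0.4049])]
red_dropper side [(0.84, [219.0, 260.9], [0.6517, 0.4211])]
white_dropper top [(0.4, [277.7, 154.1], [0.649, 0.3388])]
white_dropper side [(0.84, [238.5, 241.3], [0.651, 0.3497])]
tray top [(0.75, [264.6, 179.8], [0.5751, 0.3744])]
tray side [(0.91, [263.5, 261.2], [0.5692, 0.3811]), (0.74, [306.9, 175.6], [0.6419, 0.0052])]
t 32.27 p [0.6019 0.1842 0.2237] yaw 93.84 tilt 0.05 j [0.18 0.08 1.63 0.   1.44 0.11] F [ 0.3 -1.  -0.7] w 0.615
```

View pics/n_top.png

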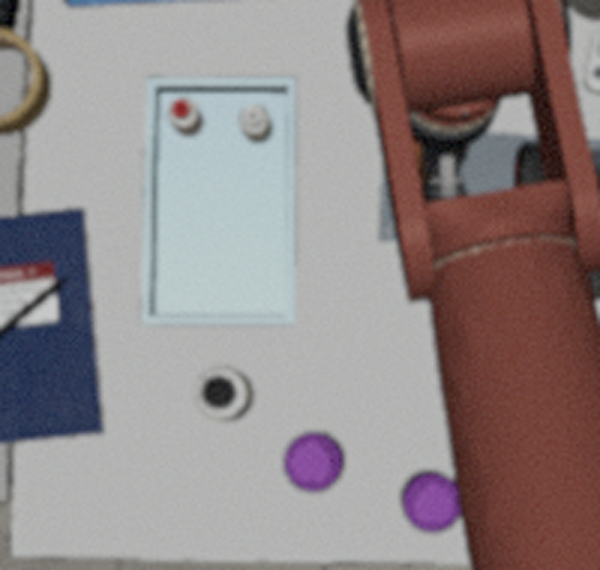

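View pics/n_side.png

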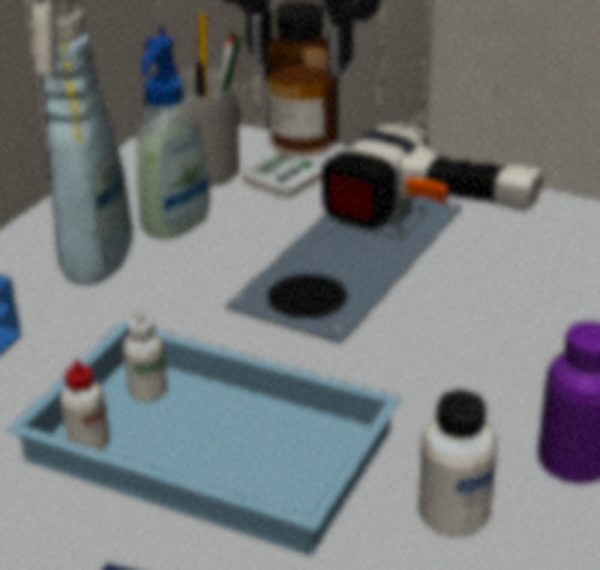

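The tray is centred near (0.577, 0.378) and empty at its near end. Both droppers are standing, at crop side (84,405) and (145,360).

```bash
python3 -c "
from h import *
go([(.535,.378,.2237),(.535,.378,.0793)])"
```

```text
t 32.27 p [0.6019 0.1842 0.2237] yaw 93.84 tilt 0.05 j [0.18 0.08 1.63 0.   1.44 0.11] F [ 0.3 -1.  -0.7] w 0.615
units [ 6.6  -1.79  0.  ] mm [197.9 -53.8   0. ]
units [0.   0.   4.81] mm [0.000e+00 1.000e-01 1.444e+02]
```

```bash
python3 -m crank '[{"angular":[0,0,0],"delta_pos":[0.7,-0.2,0],"gripper":0.3},{"angular":[0,0,0],"delta_pos":[0.9,-0.25,0],"gripper":0.3},{"angular":[0,0,0],"delta_pos":[0.9,-0.25,0],"gripper":0.3},{"angular":[0,0,0],"delta_pos":[0.9,-0.25,0],"gripper":0.3},{"angular":[0,0,0],"delta_pos":[0.9,-0.25,0],"gripper":0.3},{"angular":[0,0,0],"delta_pos":[0.9,-0.25,0],"gripper":0.3},{"angular":[0,0,0],"delta_pos":[0.9,-0.25,0],"gripper":0.3},{"angular":[0,0,0],"delta_pos":[0.5,-0.1,0],"gripper":0.3},{"angular":[0,0,0],"delta_pos":[0,0,0],"gripper":0.3}]'; python3 -m crank '[{"angular":[0,0,0],"delta_pos":[0,0,0.8],"gripper":0.3},{"angular":[0,0,0],"delta_pos":[0,0,0.8],"gripper":0.3},{"angular":[0,0,0],"delta_pos":[0,0,0.8],"gripper":0.3},{"angular":[0,0,0],"delta_pos":[0,0,0.4],"gripper":0.3},{"angular":[0,0,0],"delta_pos":[0,0,0],"gripper":0.3}]'; python3 -c "
from h import *
go([(.535,.378,.0793)])
g=cv2.cvtColor(grab_frame('side'),cv2.COLOR_RGB2BGR);cv2.imwrite('pics/o.png',cv2.resize(g[140:300,180:370],None,fx=3,fy=3,interpolation=cv2.INTER_CUBIC))"
```

```text
time: 33.4
tool_pos: [0.5344, 0.3792, 0.2242]
tool_rot: [0.0, 0.682, 0.731, -0.0]
contact_force: [0.6, -0.2, -1.2]
gripper_width: 0.612
time: 34.02
tool_pos: [0.5347, 0.3774, 0.1393]
tool_rot: [-0.0, 0.683, 0.73, -0.001]
contact_force: [0.4, -0.3, -1.7]
gripper_width: 0.617
t 34.02 p [0.5347 0.3774 0.1393] yaw 93.8 tilt 0.12 j [ 0.5   0.21  1.63 -0.    1.31  0.43] F [ 0.4 -0.3 -1.7] w 0.617
units [0.02 0.01 2.  ] mm [ 0.7  0.4 60. ]
```

View pics/o.png

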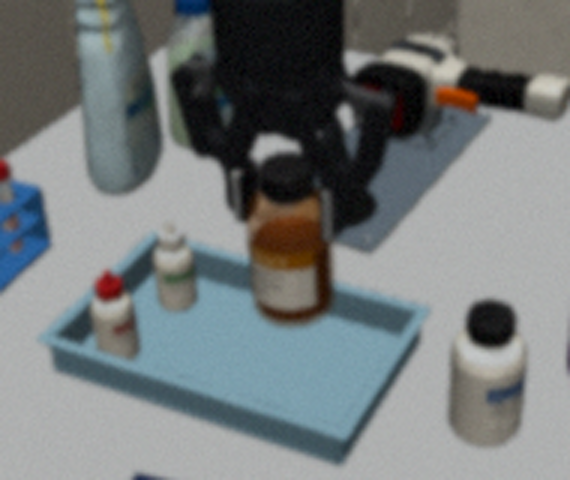

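The bottle hangs over the tray's empty part, at crop (290,290), clear of the droppers.

```bash
python3 -m crank '[{"angular":[0,0,0],"delta_pos":[0,0,0.7],"gripper":0.3},{"angular":[0,0,0],"delta_pos":[0,0,0.6],"gripper":0.3},{"angular":[0,0,0],"delta_pos":[0,0,0.3],"gripper":0.3},{"angular":[0,0,0],"delta_pos":[0,0,0.1],"gripper":0.3},{"angular":[0,0,0],"delta_pos":[0,0,0],"gripper":0.3}]'; python3 -m crank '[{"angular":[0,0,0],"delta_pos":[0,0,0.1],"gripper":0.3},{"angular":[0,0,0],"delta_pos":[0,0,0.05],"gripper":0.3},{"angular":[0,0,0],"delta_pos":[0,0,0],"gripper":0.3}]'
```

```text
time: 34.7
tool_pos: [0.535, 0.3782, 0.0893]
tool_rot: [0.0, 0.683, 0.73, 0.0]
contact_force: [-0.0, 0.2, -2.5]
gripper_width: 0.614
time: 35.08
tool_pos: [0.535, 0.3781, 0.0848]
tool_rot: [-0.0, 0.683, 0.73, 0.0]
contact_force: [-0.1, 0.8, -1.3]
gripper_width: 0.615
```

```bash
python3 -m crank '[{"angular":[0,0,0],"delta_pos":[0,0,0.1],"gripper":0.3},{"angular":[0,0,0],"delta_pos":[0,0,0],"gripper":0.3}]'; python3 -m crank '[{"angular":[0,0,0],"delta_pos":[0,0,0.05],"gripper":0.3},{"angular":[0,0,0],"delta_pos":[0,0,0],"gripper":0.3}]'
```

```text
time: 35.33
tool_pos: [0.5347, 0.378, 0.0814]
tool_rot: [-0.0, 0.683, 0.73, -0.0]
contact_force: [0.5, 0.3, -1.5]
gripper_width: 0.615
time: 35.58
tool_pos: [0.5349, 0.3781, 0.0801]
tool_rot: [-0.0, 0.683, 0.73, -0.0]
contact_force: [0.1, 0.0, -1.7]
gripper_width: 0.614
```

```bash
python3 -m crank '[{"angular":[0,0,0],"delta_pos":[0,0,0.05],"gripper":0.3},{"angular":[0,0,0],"delta_pos":[0,0,0],"gripper":0.3}]'
```

```text
time: 35.83
tool_pos: [0.5351, 0.3783, 0.0795]
tool_rot: [0.0, 0.683, 0.73, 0.0]
contact_force: [-1.4, 0.2, 2.1]
gripper_width: 0.615
```

Touched down (the force turned to +2 N). Releasing and retreating.

```bash
python3 -m crank '[{"angular":[0,0,0],"delta_pos":[0,0,0],"gripper":0.65},{"angular":[0,0,0],"delta_pos":[0,0,0],"gripper":0.75},{"angular":[0,0,0],"delta_pos":[0,0,0],"gripper":0.85},{"angular":[0,0,0],"delta_pos":[0,0,0],"gripper":1},{"angular":[0,0,0],"delta_pos":[0,0,0],"gripper":1},{"angular":[0,0,0],"delta_pos":[0,0,0],"gripper":1}]'; python3 -m crank '[{"angular":[0,0,0],"delta_pos":[0,0,-0.5],"gripper":1},{"angular":[0,0,0],"delta_pos":[0,0,-1],"gripper":1},{"angular":[0,0,0],"delta_pos":[0,0,-1],"gripper":1},{"angular":[0,0,0],"delta_pos":[0,0,-1],"gripper":1},{"angular":[0,0,0],"delta_pos":[0,0,-1],"gripper":1},{"angular":[0,0,0],"delta_pos":[0,0,-0.5],"gripper":1},{"angular":[0,0,0],"delta_pos":[0,0,0],"gripper":1}]'; python3 - <<'E'
from h import *
g=cv2.cvtColor(grab_frame('side'),cv2.COLOR_RGB2BGR);cv2.imwrite('pics/p.png',cv2.resize(g[140:300,180:370],None,fx=3,fy=3,interpolation=cv2.INTER_CUBIC))
go([])
for t,z in(('amber_bottle',.003),('tray',0),('red_dropper',.003),('white_dropper',.003)):
    print(t,[(round(r['conf'],2),onz("side",r['pixel'],z)[:2].round(4).tolist()) for r in landmark_of("side",t)])
E
```

```text
time: 36.58
tool_pos: [0.535, 0.3782, 0.0788]
tool_rot: [-0.0, 0.683, 0.73, 0.0]
contact_force: [0.2, 0.6, -0.8]
gripper_width: 0.997
time: 37.45
tool_pos: [0.5356, 0.3785, 0.2308]
tool_rot: [0.0, 0.683, 0.73, 0.002]
contact_force: [0.1, -0.1, 0.4]
gripper_width: 1.0
t 37.5 p [0.535  0.3781 0.2289] yaw 93.84 tilt 0.02 j [0.5  0.13 1.56 0.   1.45 0.43] F [ 0.5 -0.2 -1. ] w 0.998
amber_bottle [(0.81, [0.3094, 0.1833]), (0.64, [0.5343, 0.3781]), (0.64, [0.35, 0.2813])]
tray [(0.74, [0.5742, 0.3792]), (0.72, [0.564, 0.3088])]
red_dropper [(0.58, [0.6575, 0.4173]), (0.55, [0.5653, 0.3033])]
white_dropper [(0.89, [0.6476, 0.349])]
```

View pics/p.png

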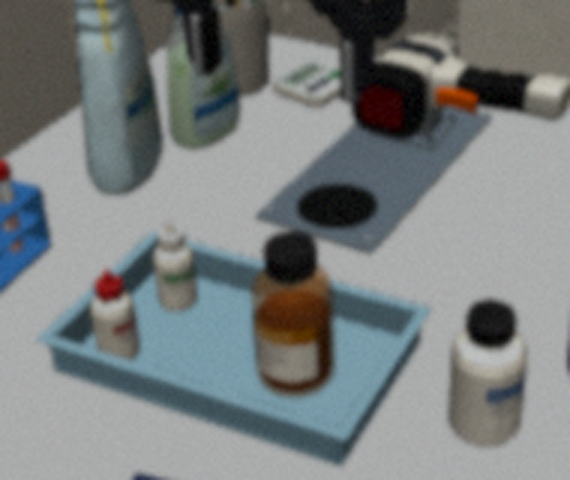

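The bottle stands upright in the tray (crop (292,340)). The droppers and the white bottle are where they were, the trigger is free, and the gripper is clear. Handing in.

```bash
python3 -c "
from plant import *
print(job_done())"
```

```text
the job is handed in; nothing more can be done
None
```

The amber bottle has been scanned and now stands upright in the tray's empty part. I handed the job in at about 37.5 s of the 72 s allowed; it reported no verdict.

- **Scan:** I stood the bottle on the pad with its sticker turned to the window and released it. The bearing was measured from the sticker's edge, and the later barcode detections agreed with it.
- **Trigger:** The squeeze stalled at about 0.526 opening and was held for just over 1 s. I inferred full travel from the stall at grip force and the roughly 6 mm of movement, because the trigger angle can't be read directly. Pictures afterwards show it sprung back.
- **Tray:** The bottle stands at about (0.535, 0.378), roughly 40 mm from the tray's middle on the empty side, and touched down with about 2 N. In the last picture the droppers and the white bottle look undisturbed, the purple bottles were left alone, and the gripper is clear.
- **Disagreements:** One silhouette of the amber bottle and a few low-confidence landmarks picked a look-alike or the wrong thing, and I dropped them. The dropper readings varied by about 10 mm between pictures, which looks like network noise since nothing came near them.

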